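Earth the test supply and hold its key switch turned

ROBOT

A 6-joint arm with a two-finger parallel gripper is mounted at the origin on the work surface; the furniture and walls round the work are solid. World frame = base frame: x ahead of the robot, y to its left, z up, the work surface at z = 0. Lengths are in m, angles in rad, forces in N, time in s.
With the tool pointing down it reaches from about 0.4 to 0.925 m from the base axis. Payload 12.5 kg.
Tool frame: the origin (TCP) lies at the very end of the fingers, on their centre line; the grasp point (between the pads) lies 19 mm behind it; z points along the fingers, x is the direction in which the jaws open and shut, and the axes are right-handed (so a half turn about z gives the same grasp; the last joint's range is limited). The gripper opens to 95 mm and grips with 3 to 60 N. Pads are 20 mm wide; open, the fingers measure 119 mm over their backs; the gripper's body (75 mm by 180 mm) begins 59 mm behind the grasp point.
Start: joints at [-1.384, 0.491, 1.559, -0, 1.092, -0.106], TCP at [0.18, -0.598, 0.215] pointing down, gripper open.
Joint ranges: [-3.1, 3.1], [-0.84, 2.19], [0.05, 2.79], [-1.13, 4.28], [0.06, 2.93], [-2.69, 2.69]. Speed limits (rad/s): [2.22, 2.22, 2.79, 3.14, 3.14, 3.14].

INTERFACE

Orientations are given as a unit quaternion [w, x, y, z].
In Python, from workcell import robot gives the robot as it stands. The module is installed in compiled form; this text tells all that it offers.
- The arm moves only by the tool apply_moves, never from a script. Its argument "targets" is a list of rows, each an object with "linear": the shift along the tool's x, y, z in cm, a list of three; "dr": the turn, a rotation vector about the tool's x, y, z in degrees, a list of three. A call has 1 to 8 rows; each row shifts and turns the commanded pose from where the row before left it, along the tool's axes as they then stand; what a row does not reach is not made up. A row lasts 1/10 s, in which the tool goes at most 50 mm and 8.59 degrees, less where a joint would pass 70% of its speed; a pose out of reach is approached as far as the arm can. A call with a gripper value outside its range is refused whole. "claw" is the gripper command: -1 is fully open, 1 is shut, values between are in proportion, set as the call begins (left out, the last holds). The fingers move at their own pace and stop on an object; "force" is the grip in N (left out, the last holds). Time passes only in rows, so rows that do not move let the fingers close. It gives the time, the measured TCP pose, the force and the opening at its end, in the units of the state.
- robot.read_state(): the state, without advancing time (a new reading comes with each control period).
- robot.snapshot(name): name is "scene" or "top"; returns a dict with "img" (384x512x3 uint8, red, green, blue), "intrinsics" (3x3 intrinsics, pixels), "k1" (the pictures are not rectified: a ray, as slopes to the right and down, at radius r is drawn at 1 + k1 r^2 times it, then the intrinsics apply), "rvec" (rotation vector, rad) and "tvec" (3), from world to camera coordinates, as OpenCV has them. Camera axes: x right, y down, z forward; pixel columns grow to the right and rows downward; lengths in m; the calibration is good to about 2 mm. A picture is of the moment at which its call begins. There is no depth.
- robot.finish_job(): hands the job in, once; it reports no verdict.
The state is a dict: "time": time; "q": joint angles; "joint_velocities": joint speeds; "effort": joint torques, N m; "eef_pos": TCP position; "ee_rot": TCP orientation; "ft_force": force on the tool from outside, world axes, zero at the start; "moment": the same for the moment, N m; "grip_width": finger opening in m.
Only numpy, scipy, OpenCV 4.12 (cv2) and the standard library are available. Lean on these libraries where they do the work, as an engineer would, in place of code of your own. Each camera call takes 0.05 s, during which the arm holds its last target.

TASK

Make the test supply safe: hang the loose U-shaped earthing yoke astride the middle part of the horizontal earth bar and let go of it. Then take the flat-headed key from its stand, push it fully home into the key switch on top of the supply box, working it past the sticky pins, turn it a quarter turn clockwise (seen from above) to the stop against its return spring, and finish while still gripping the key and holding it turned. Leave the round-headed key in its stand and do not shift the tape, ring or connector lying about.

Things in the scene. Friction and masses are not known exactly. Their poses are not given: they have to be found in the camera images.
- yoke: Loose earthing yoke, about 120 g: steel strap bent to an upside-down U, standing on its legs. Origin: centre of underside, z up. Legs 5 thick (x) x 24 (y) x 60 high, 24 mm gap between them along x, open along y. Crown 34 x 24, z = 60 to 65. Flat black grip on top 10 thick (x) x 24 (y), z = 65 to 107: grasp across x above z = 70. Hangs steadily on a bar along its y.
- yoke_crown (a point): Centre of the underside of the yoke's crown, 60 mm above the yoke's origin; rests on the bar when hung. Axes as the yoke's.
- earth_bar: Earth bar, fixed: a round steel bar, 12 mm diameter, 186 mm long, along its own y, on two posts (14 mm diameter, at y = -82 and +82) over a base plate 60 x 190 x 8. Origin: centre of the underside of the plate, z up. The bar's axis is 115 mm above the bench.
- bar_mid (a point): Middle of the bar's axis, 115 mm above the bench; axes as earth_bar's (y along the bar). The yoke belongs within 65 mm of it along the bar.
- supply_box: Supply box, fixed: grey case 110 (x) x 140 (y) x 48 high; origin: centre of its underside. A round upright key switch, 62 mm diameter, stands at the centre of its top, to 84 mm above the bench.
- keyhole (a point): Centre of the key slot's mouth in the plug's flat top, 84 mm above the bench; frame turns with the plug, z up. Slot along x: about 19 (x) x 7.5 (y), 34 deep, bevelled mouth. Two sticky sprung pins stick out about 3 mm from its long sides, 12 and 22 mm down, one each side: 5 to 10 N of push passes each, slight rocking can help.
- plug (a joint): Turn of the switch's plug, rad: 0 at rest, grows clockwise seen from above, hard stop at 1.571 (a quarter turn). A spring turns it back when let go: 0.02 N m at 0, 0.08 N m at the stop. The key has about 0.1 rad of rotary play in the slot, so the hand turns a little more than the plug.
- key: Flat-headed steel key, about 50 g, upright in one of two stands. Origin: blade tip, z up to the head. Blade 16 (x) x 6 (y), rounded tip, z = 0 to 30; collar 26 x 14, z = 30 to 36; head a flat plate 30 (x) x 8 thick (y), z = 36 to 76: grasp across y above z = 38. Fits the switch either way round. In the stand the tip is 30 mm above the bench; lift straight up 32 mm or more to free it.
- key_collar (a point): Centre of the underside of the key's collar, 30 mm above its tip; lies on the keyhole's mouth when the key is fully home. Axes as the key's.
- round_key: Another key, not to be used: like the first but with a thick round disc head (26 mm diameter, axis upright). Origin: tip of its blade. It stays in its stand.
- stand_a: Fixed stand of the flat-headed key: grey block 44 x 44 x 60 high with a slot in its top along x (19 x 9 mm, 36 deep). Origin: centre of its underside.
- stand_b: Fixed stand of the round-headed key, same shape as stand_a. Origin: centre of its underside.
- tape: Bystander: roll of black tape lying flat, 64 mm across, 18 high; origin: centre of its underside.
- ring: Bystander: black retaining ring lying flat, 54 mm across, 10 high; origin: centre of its underside.
- connector: Bystander: black inline cable connector, 18 x 92 (y) x 18; origin: centre of its underside.

How it is judged:
On the way, in this order (a step that is already met when the one before it is completed fails the run):
1. the yoke hangs astride the earth bar, let go (x of yoke_crown in the frame of bar_mid between -0.012 and 0.012 m and y of yoke_crown in the frame of bar_mid between -0.065 and 0.065 m and z of yoke_crown in the frame of bar_mid between 0.002 and 0.012 m and angle between the y axis of yoke and the y axis of earth_bar, either way round below 0.5 rad and angle between yoke's own z axis and vertical below 0.45 rad and contact force between yoke and earth_bar above 0.3 N and contact force between yoke and the arm below 0.1 N and contact force between yoke and the fingers below 0.1 N), for 0.3 s.
2. the flat-headed key is fully home in the switch, not yet turned far (horizontal distance between key_collar and keyhole below 0.004 m and z of key_collar in the frame of keyhole between -0.004 and 0.004 m and angle between key's own z axis and vertical below 0.12 rad and value of joint plug below 0.6 rad), for 0.1 s.
At the end, for the whole second after the job is handed in: Plug held past 1.3 rad by fingers gripping the key (over 2 N); key upright, fully home (collar within 4 mm of the mouth, all ways); yoke let go, astride the bar within 65 mm of its middle, carried by the bar alone; round key, tape, ring and connector within 30 mm of their starts (all of step 1 and value of joint plug above 1.3 rad and contact force between the fingers and key above 2 N and horizontal distance between key_collar and keyhole below 0.004 m and z of key_collar in the frame of keyhole between -0.004 and 0.004 m and angle between key's own z axis and vertical below 0.12 rad and distance of each of round_key, tape, ring, connector from where it was at the start of the episode below 0.03 m); the arm keeps its last pose, push and grip.
It fails at once if the round-headed key is shifted by more than 30 mm (distance of round_key from where it was at the start of the episode above 0.03 m).
It fails at once if the roll of tape is shifted by more than 30 mm (distance of tape from where it was at the start of the episode above 0.03 m).
It fails at once if the plain black ring is shifted by more than 30 mm (distance of ring from where it was at the start of the episode above 0.03 m).
It fails at once if the cable connector is shifted by more than 30 mm (distance of connector from where it was at the start of the episode above 0.03 m).
It also fails if it takes over 67 s, if anything falls off the work surface, if the arm or the gripper's body presses on something with over 40 N, if the wrist force passes 120 N, or if a joint passes its speed limit or range.

## Working session

There is one attempt and no reset: what is moved stays moved. The work goes in short steps, Python scripts to look and compute and a tool call to move; the robot and the scene stay as the last step left them, time stands still between calls to the robot, and variables do not carry over. Pictures are saved under pics/ and viewed, and the job is handed in when it is done.

Besides the shell and the picture viewer there is one more tool, called after ">>>" by a JSON object that holds its "method" and its "body", one argument or row to a line. apply_moves: Moves the arm, as the interface text tells. Its arguments: {"type":"object","properties":{"targets":{"type":"array","items":{"type":"object","properties":{"linear":{"type":"array","items":{"type":"number"}},"dr":{"type":"array","items":{"type":"number"}}}}},"claw":{"type":"number"},"force":{"type":"number"}},"required":["targets"]}

```bash
mkdir -p pics; ls
python3 - <<'E'
from workcell import robot
import cv2,numpy as np,pickle
print(robot.read_state())
for n in ("scene","top"):
    s=robot.snapshot(n); pickle.dump(s,open(f"pics/{n}0.pkl","wb"))
    cv2.imwrite(f"pics/{n}0.png",cv2.resize(s["img"][:,:,::-1],(800,600),interpolation=cv2.INTER_CUBIC))
    print(n,s["intrinsics"],s["k1"],s["rvec"],s["tvec"])
    R=cv2.Rodrigues(np.array(s["rvec"]))[0]; print(-R.T@np.array(s["tvec"]).ravel(),R)
E
```

```text
pics
{'time': 0.0, 'q': array([-1.38360794e+00,  4.91566907e-01,  1.55946302e+00, -3.31065648e-05,
        1.09164777e+00, -1.05613177e-01]), 'joint_velocities': array([-2.44201913e-04, -1.51000415e-03,  6.63329644e-04,  8.55333902e-05,
       -9.23397014e-04,  1.44384046e-03]), 'effort': array([ 8.45396953e-04, -6.12632418e+01, -2.58187348e+01,  6.91846898e-02,
        4.80523438e-02, -9.56050872e-05]), 'eef_pos': array([ 0.18035906, -0.59816297,  0.2140525 ]), 'ee_rot': array([-3.56860474e-04,  8.02698552e-01, -5.96384725e-01, -4.08896256e-04]), 'ft_force': array([ 0.13770691,  0.64400665, -0.12090746]), 'moment': array([-0.00274789,  0.02942214,  0.00090835]), 'grip_width': 0.09497035876314792}
scene [[495.84605174   0.         247.36313059]
 [  0.         495.84605174 190.4832964 ]
 [  0.           0.           1.        ]] -0.021651385736511722 [ 0.92896003 -2.33565353  1.20413605] [0.41495066 0.27081317 0.95001958]
[-0.1356065   0.72887867  0.77356822] [[-0.72256477 -0.69120242 -0.0118056 ]
 [-0.39131133  0.42302529 -0.81726682]
 [ 0.56989087 -0.58590854 -0.57613851]]
top [[383.2262985    0.         251.46127184]
 [  0.         383.2262985  192.71787821]
 [  0.           0.           1.        ]] -0.09837951226793963 [ 2.1215486  -2.12679652  0.1435977 ] [0.04477739 0.54645281 0.84660252]
[0.40244354 0.01925811 0.92467283] [[-2.32663326e-04 -9.99621645e-01 -2.75047942e-02]
 [-9.86851710e-01  4.67506563e-03 -1.61560656e-01]
 [ 1.61628115e-01  2.71055640e-02 -9.86479417e-01]]
```

View pics/scene0.png

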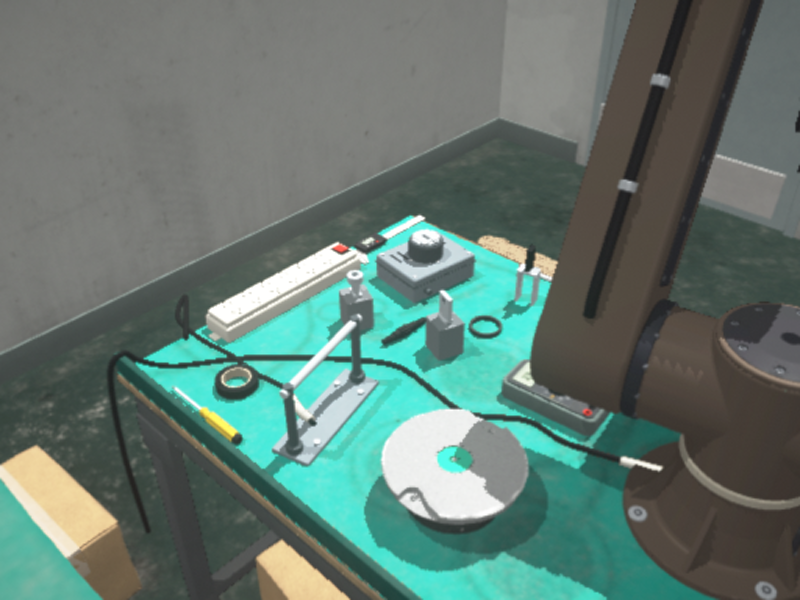

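View pics/top0.png

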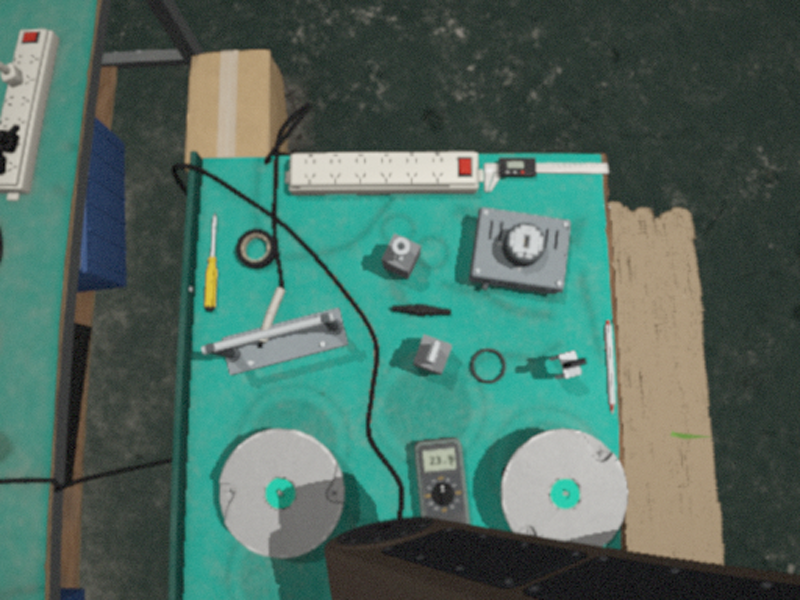

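The scene view shows the bar at about (320,360), the flat key at (445,305), the round key at (355,280), the box at (425,260) and the yoke at (530,275). In the top view (800x600), the yoke is at (570,365), the flat key at (433,352), the switch at (525,243) and the bar from (210,350) to (335,318). Next I'll zoom in on these.

```bash
cat > h.py <<'E'
import numpy as np,cv2,pickle
def load(n): return pickle.load(open(f"pics/{n}.pkl","rb"))
def ray(s,uv):
    K=np.array(s["intrinsics"]);k1=s["k1"]
    n=cv2.undistortPoints(np.array(uv,float).reshape(-1,1,2),K,np.array([k1,0,0,0.])).reshape(-1,2)
    R=cv2.Rodrigues(np.array(s["rvec"]))[0];t=np.array(s["tvec"]).ravel()
    return -R.T@t,(np.c_[n,np.ones(len(n))]@R)
def onplane(s,uv,z):
    c,d=ray(s,uv);return c+d*((z-c[2])/d[:,2])[:,None]
def tri(s1,p1,s2,p2):
    c1,d1=ray(s1,[p1]);c2,d2=ray(s2,[p2]);d1,d2=d1[0],d2[0]
    a=np.linalg.lstsq(np.c_[d1,-d2],c2-c1,rcond=None)[0]
    A=c1+a[0]*d1;B=c2+a[1]*d2
    return (A+B)/2,np.linalg.norm(A-B)
def proj(s,P):
    return cv2.projectPoints(np.array(P,float).reshape(-1,3),np.array(s["rvec"],float),np.array(s["tvec"],float),np.array(s["intrinsics"]),np.array([s["k1"],0,0,0.]))[0].reshape(-1,2)
def crop(s,x0,y0,w,h,k):
    return cv2.resize(s["img"][y0:y0+h,x0:x0+w,::-1],None,fx=k,fy=k,interpolation=cv2.INTER_NEAREST)
E
python3 - <<'E'
from h import *
t=load("top0");s=load("scene0")
def tile(a,s,l,k,f):
    cv2.imwrite(f,np.vstack([np.hstack([crop(s,x,y,a,a*3//4,k) for x,y in l[:2]]),np.hstack([crop(s,x,y,a,a*3//4,k) for x,y in l[2:]])]))
tile(80,t,[(325,205),(248,205),(295,125),(130,190)],5,"pics/t1.png")
tile(80,s,[(300,150),(248,180),(240,135),(175,195)],5,"pics/s1.png")
E
```

```text
(no output)
```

View pics/t1.png

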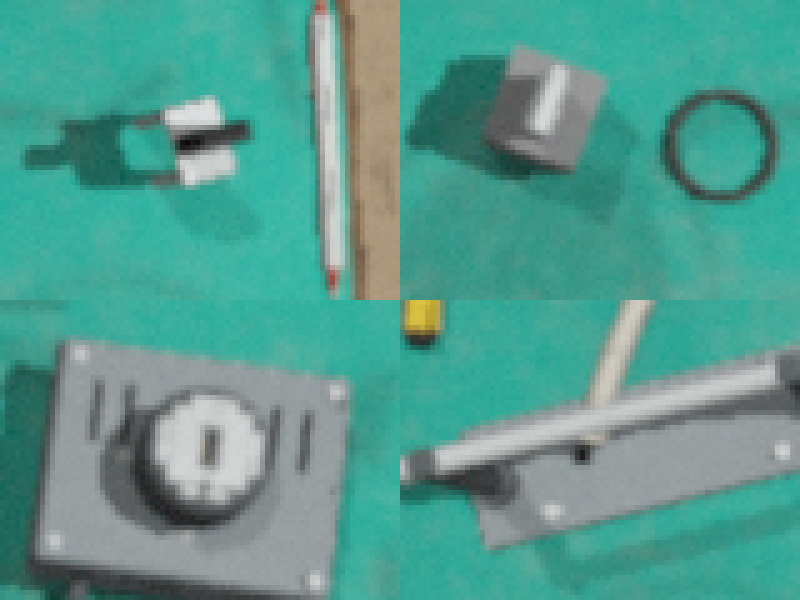

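View pics/s1.png

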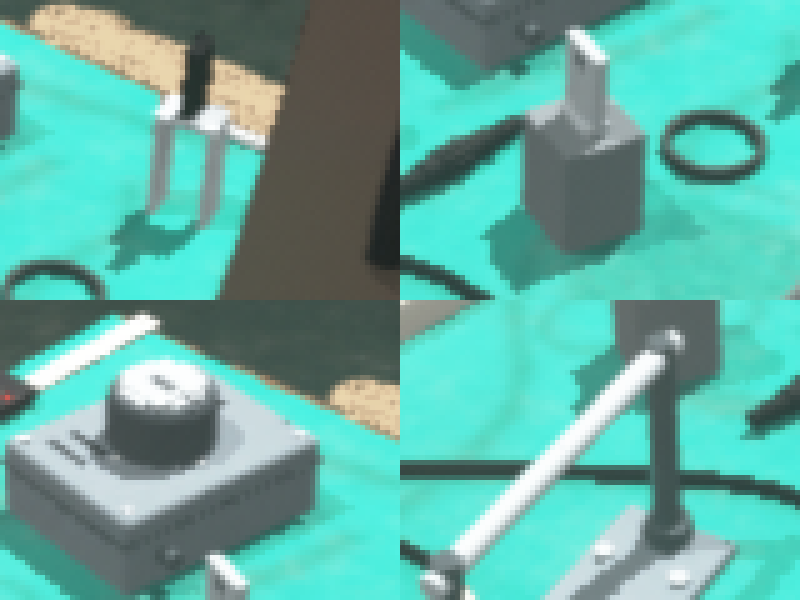

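```bash
cat > m1.py <<'E'
from h import *
t=load("top0");s=load("scene0")
def comp(img,lo,hi,box):  # HSV mask in box -> largest comp
    x0,y0,x1,y1=box; hsv=cv2.cvtColor(img,cv2.COLOR_RGB2HSV)
    m=np.zeros(img.shape[:2],np.uint8); m[y0:y1,x0:x1]=cv2.inRange(hsv,lo,hi)[y0:y1,x0:x1]
    n,l,st,c=cv2.connectedComponentsWithStats(m)
    i=1+np.argmax(st[1:,4]); return (l==i).astype(np.uint8),st[i],c[i]
def rect(m,s,z):
    ys,xs=np.nonzero(m); P=onplane(s,np.c_[xs,ys],z)[:,:2]
    r=cv2.minAreaRect((P*1000).astype(np.float32)); return P.mean(0),r
for nm,lo,hi,box,z in [("crown",(0,0,150),(180,60,255),(355,222,378,245),.065),
  ("grip",(0,0,0),(180,120,95),(355,222,380,245),.107),
  ("keyhead",(0,0,165),(180,60,255),(270,214,286,235),.106),
  ("slot",(0,0,0),(180,255,130),(332,148,344,162),.084),
  ("plugtop",(0,0,165),(180,60,255),(320,140,352,172),.084),
  ("bar",(0,0,150),(180,40,255),(135,200,208,228),.115),
  ("plate",(0,0,85),(180,60,200),(140,195,225,242),.008)]:
    m,st,c=comp(t["img"],lo,hi,box); p,r=rect(m,t,z)
    print(nm,st,c,p.round(4),r)
E
python3 m1.py
```

```text
crown [360 234  12   8  64] [365.625   237.78125] [ 0.44   -0.2124] ((439.9968566894531, -212.56878662109375), (12.24708366394043, 25.368389129638672), 11.816768646240234)
grip [360 230  15   6  50] [366.36 232.22] [ 0.45   -0.2032] ((450.61285400390625, -204.23651123046875), (7.683647632598877, 31.00813865661621), 13.290433883666992)
keyhead [274 217   8  15  62] [277.85483871 224.33870968] [ 0.4679 -0.0146] ((468.6599426269531, -14.931673049926758), (9.431909561157227, 31.152212142944336), 71.00239562988281)
slot [336 151   2   7  14] [336.5 154. ] [ 0.628 -0.15 ] ((627.971435546875, -149.97024536132812), (2.271745443344116, 14.097845077514648), 87.67915344238281)
plugtop [326 144  22  21 307] [336.49185668 153.81107492] [ 0.6284 -0.15  ] ((628.5741577148438, -150.48501586914062), (46.34053421020508, 46.50154113769531), 44.32233428955078)
bar [ 137  200   71   28 1034] [177.97388781 216.26402321] [0.4848 0.199 ] ((490.89501953125, 212.1983642578125), (58.25421905517578, 152.1790008544922), 0.07924528419971466)
plate [ 140  195   82   45 1807] [181.39180963 217.63087991] [0.4924 0.2143] ((505.532470703125, 221.55014038085938), (90.74699401855469, 197.0744171142578), 14.49141788482666)
```

```bash
python3 - <<'E'
from h import *
t=load("top0");s=load("scene0")
def T(o,*p): return [(o[0]+a/5-.5,o[1]+b/5-.5) for a,b in p]
def show(n,P): print(n,(P[:,:2]*1000).round(1).tolist(),"mean",(P[:,:2].mean(0)*1000).round(1))
c=onplane(t,T((325,205),(165,106),(216,97),(236,181),(181,187)),.065);show("crown",c)
e=(c[2]-c[1])+(c[3]-c[0]);print("yoke x dir",np.degrees(np.arctan2(e[1],e[0])))
g=onplane(t,T((325,205),(205,137),(250,128)),.107);show("grip top ends",g);e=g[1]-g[0];print(np.degrees(np.arctan2(e[1],e[0])),np.linalg.norm(e))
k=onplane(t,T((248,205),(150,65),(170,65),(152,133),(134,133)),.106);show("key",k);e=k[1]+k[0]-k[2]-k[3];print(np.degrees(np.arctan2(e[1],e[0])),np.linalg.norm(e)/2)
st=onplane(t,T((248,205),(115,48),(207,75),(175,173),(85,138)),.06);show("stand",st);e=st[0]-st[3]+st[1]-st[2];print(np.degrees(np.arctan2(e[1],e[0])),np.linalg.norm(e)/2)
h=onplane(t,T((295,125),(211,128),(209,167)),.084);show("slot",h);e=h[0]-h[1];print(np.degrees(np.arctan2(e[1],e[0])))
b=onplane(t,T((295,125),(63,42),(352,80),(325,295),(35,265)),.048);show("box",b);e=b[0]-b[3]+b[1]-b[2];print(np.degrees(np.arctan2(e[1],e[0])))
B=onplane(t,T((130,190),(37,163),(378,75)),.115);show("bar",B)
# bar line fit
hsv=cv2.cvtColor(t["img"],cv2.COLOR_RGB2HSV)
pts=[]
for x in range(142,205):
    y=np.interp(x,[137,205.],[222.,204.6]);ys=np.arange(int(y)-5,int(y)+7);w=hsv[ys,x,2].astype(float);w[hsv[ys,x,1]>50]=0;w=np.clip(w-150,0,None)
    if w.sum()>0: pts.append((x,(w*ys).sum()/w.sum()))
P=onplane(t,pts,.115);f=np.polyfit(P[:,1],P[:,0],1);r=P[:,0]-np.polyval(f,P[:,1]);print("bar x=%.4f*y+%.4f"%tuple(f),r.std(),"dir",np.degrees(np.arctan2(1,f[0])))
# plate corners for bar mid; scene tri
S=lambda o,p:T(o,p)[0]
for n,ts,ss in [("keytop",S((248,205),(151,98)),S((248,180),(187,33+8))),]:
    print(n,tri(t,ts,s,ss))
E
python3 - <<'E'
import sys; sys.path.insert(0,'.')
from h import *
t=load("top0");s=load("scene0")
cv2.imwrite("pics/t2.png",crop(t,125,185,100,64,8))
cv2.imwrite("pics/s2.png",crop(s,165,185,90,120,5))
cv2.imwrite("pics/t3.png",np.hstack([crop(t,265,208,32,36,12),crop(t,350,220,32,36,12)]))
E
```

```text
crown [[467.2, -195.1], [471.0, -218.4], [433.4, -225.8], [430.9, -200.9]] mean [ 450.6 -210.1]
yoke x dir -169.86178413487679
grip top ends [[450.7, -201.3], [454.3, -220.9]] mean [ 452.5 -211.1]
-79.3718407263299 0.019917008944125007
key [[482.6, -14.0], [482.5, -22.6], [453.5, -14.6], [453.5, -6.9]] mean [468.  -14.5]
-14.575306542280059 0.030010844267186837
stand [[494.8, -0.1], [482.4, -41.6], [438.4, -26.6], [454.2, 13.7]] mean [467.5 -13.6]
-18.760761596493104 0.04471626184438402
slot [[637.1, -150.8], [618.9, -149.2]] mean [ 628. -150.]
-5.164597705188268
box [[689.8, -89.2], [670.6, -226.5], [566.6, -208.3], [581.5, -73.3]] mean [ 627.1 -149.3]
-9.129244860629179
bar [[472.2, 288.3], [510.0, 140.8]] mean [491.1 214.6]
bar x=-0.2570*y+0.5483 0.0006902811283984651 dir 104.41408726266707
keytop (array([ 0.46709003, -0.01507039,  0.10805839]), np.float64(0.002898367209194678))
```

View pics/t2.png

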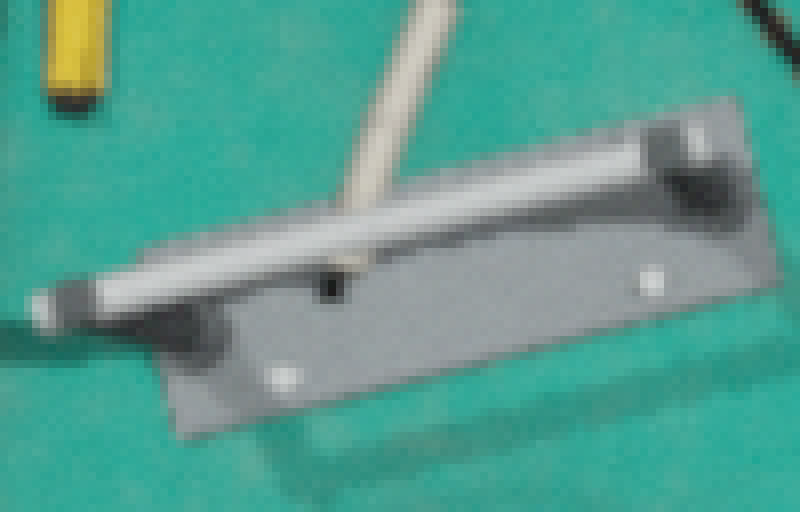

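View pics/t3.png

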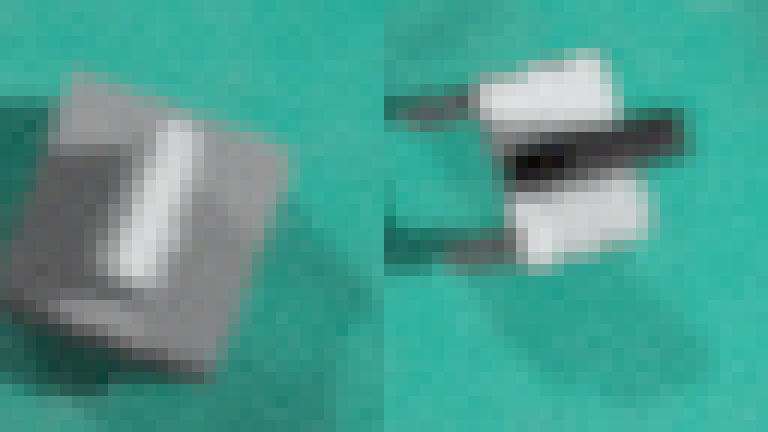

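The yoke is at about (0.4515, -0.2105), with its x axis near 10°. The bar's centre is near (0.493, 0.213), with its x axis near 14.4°. Next is a planning helper that prints move rows.

```bash
cat > plan.py <<'E'
import sys,numpy as np
from scipy.spatial.transform import Rotation as Ro
from workcell import robot
def plan(x,y,z,yaw,n,pos=None):
    st=robot.read_state();q=st["ee_rot"];R=Ro.from_quat([q[1],q[2],q[3],q[0]]);p=np.array(st["eef_pos"])
    yd=np.radians(yaw);T=Ro.from_matrix(np.array([[np.cos(yd),np.sin(yd),0],[np.sin(yd),-np.cos(yd),0],[0,0,-1.]]))
    rv=(R.inv()*T).as_rotvec()/n; d=(np.array([x,y,z])-p)/n
    X=R.as_matrix();print("t",round(st["time"],2),"pos",p.round(4),"yaw",np.degrees(np.arctan2(X[1,0],X[0,0])).round(2),"tilt",np.degrees(np.arccos(-X[2,2])).round(2),"F",np.round(st["ft_force"],1),"w",round(st["grip_width"],4))
    for i in range(n):
        print('{"linear":',(R.inv().apply(d)*100).round(2).tolist(),',"dr":',np.degrees(rv).round(2).tolist(),'},',sep='')
        R=R*Ro.from_rotvec(rv)
if __name__=="__main__":
    a=list(map(float,sys.argv[1:]));plan(*a[:4],int(a[4]))
E
python3 plan.py .4515 -.2105 .16 10.3 12
python3 - <<'E'
from h import *
t=load("top0")
o=lambda a,b:(125+a/8-.5,185+b/8-.5)
P=onplane(t,[o(30,310),o(705,140),o(76,300),o(667,148)],.115);print(P,(P[0]+P[1])/2,(P[2]+P[3])/2)
E
```

```text
t 0.1 pos [ 0.1804 -0.5982  0.2141] yaw -73.22 tilt 0.06 F [ 0.  -0.   0.7] w 0.0952
{"linear":[-2.44, -3.1, 0.45],"dr":[-0.0, 0.0, -6.96]},
{"linear":[-2.05, -3.37, 0.45],"dr":[-0.0, 0.0, -6.96]},
{"linear":[-1.62, -3.59, 0.45],"dr":[-0.0, 0.0, -6.96]},
{"linear":[-1.18, -3.76, 0.45],"dr":[-0.0, 0.0, -6.96]},
{"linear":[-0.71, -3.88, 0.45],"dr":[-0.0, 0.0, -6.96]},
{"linear":[-0.24, -3.94, 0.45],"dr":[-0.0, 0.0, -6.96]},
{"linear":[0.24, -3.93, 0.45],"dr":[-0.0, 0.0, -6.96]},
{"linear":[0.72, -3.88, 0.45],"dr":[-0.0, 0.0, -6.96]},
{"linear":[1.18, -3.76, 0.45],"dr":[-0.0, 0.0, -6.96]},
{"linear":[1.63, -3.59, 0.45],"dr":[-0.0, 0.0, -6.96]},
{"linear":[2.05, -3.37, 0.45],"dr":[-0.0, 0.0, -6.96]},
{"linear":[2.44, -3.09, 0.45],"dr":[-0.0, 0.0, -6.96]},
[[0.46963556 0.307355   0.115     ]
 [0.51535394 0.12471283 0.115     ]
 [0.47236572 0.29471801 0.115     ]
 [0.51322777 0.13490791 0.115     ]] [0.49249475 0.21603391 0.115     ] [0.49279674 0.21481296 0.115     ]
```

>>> {"method": "apply_moves", "body": {
  "targets": [
    {"linear": [-2.4, -3.1, 0.3], "dr": [0, 0, -7]},
    {"linear": [-2.0, -3.4, 0.3], "dr": [0, 0, -7]},
    {"linear": [-1.6, -3.6, 0.3], "dr": [0, 0, -7]},
    {"linear": [-1.2, -3.8, 0.3], "dr": [0, 0, -7]},
    {"linear": [-0.7, -3.9, 0.3], "dr": [0, 0, -7]},
    {"linear": [-0.2, -3.9, 0.3], "dr": [0, 0, -7]},
    {"linear": [0.2, -3.9, 0.3], "dr": [0, 0, -7]},
    {"linear": [0.7, -3.9, 0.3], "dr": [0, 0, -7]}
  ],
  "claw": 0
}}

```text
time: 0.9
eef_pos: [0.3619, -0.3388, 0.1904]
ee_rot: [-0.0, 0.989, -0.147, -0.0]
ft_force: [1.1, 0.0, -0.5]
grip_width: 0.0476
```

```bash
python3 plan.py .4515 -.2105 .17 10.3 5
```

```text
t 0.9 pos [ 0.3619 -0.3388  0.1904] yaw -16.95 tilt 0.01 F [ 1.1  0.  -0.5] w 0.0476
{"linear":[0.97, -2.98, 0.41],"dr":[-0.0, 0.0, -5.45]},
{"linear":[1.25, -2.87, 0.41],"dr":[-0.0, 0.0, -5.45]},
{"linear":[1.51, -2.74, 0.41],"dr":[-0.0, 0.0, -5.45]},
{"linear":[1.77, -2.58, 0.41],"dr":[-0.0, 0.0, -5.45]},
{"linear":[2.0, -2.41, 0.41],"dr":[-0.0, 0.0, -5.45]},
```

>>> {"method": "apply_moves", "body": {
  "targets": [
    {"linear": [0.97, -2.98, 0.4], "dr": [0, 0, -5.45]},
    {"linear": [1.25, -2.87, 0.4], "dr": [0, 0, -5.45]},
    {"linear": [1.5, -2.74, 0.4], "dr": [0, 0, -5.45]},
    {"linear": [1.77, -2.58, 0.4], "dr": [0, 0, -5.45]},
    {"linear": [2.0, -2.4, 0.4], "dr": [0, 0, -5.45]},
    {"linear": [0, 0, 0]}
  ]
}}

```text
$.targets[5]: bad value
```

```bash
python3 plan.py .4515 -.2105 .076 10.3 3
python3 - <<'E'
from workcell import robot
from h import *
for n,c in (("scene",(300,150,70,60,11)),("top",(320,190,70,60,11))):
    s=robot.snapshot(n);pickle.dump(s,open(f"pics/{n}1.pkl","wb"));cv2.imwrite(f"pics/{n}1.png",crop(s,*c))
E
```

```text
t 0.9 pos [ 0.3619 -0.3388  0.1904] yaw -16.95 tilt 0.01 F [ 1.1  0.  -0.5] w 0.0476
{"linear":[1.61, -4.96, 3.81],"dr":[-0.0, 0.0, -9.08]},
{"linear":[2.38, -4.65, 3.81],"dr":[-0.0, 0.0, -9.08]},
{"linear":[3.08, -4.21, 3.81],"dr":[-0.0, 0.0, -9.08]},
```

View pics/scene1.png

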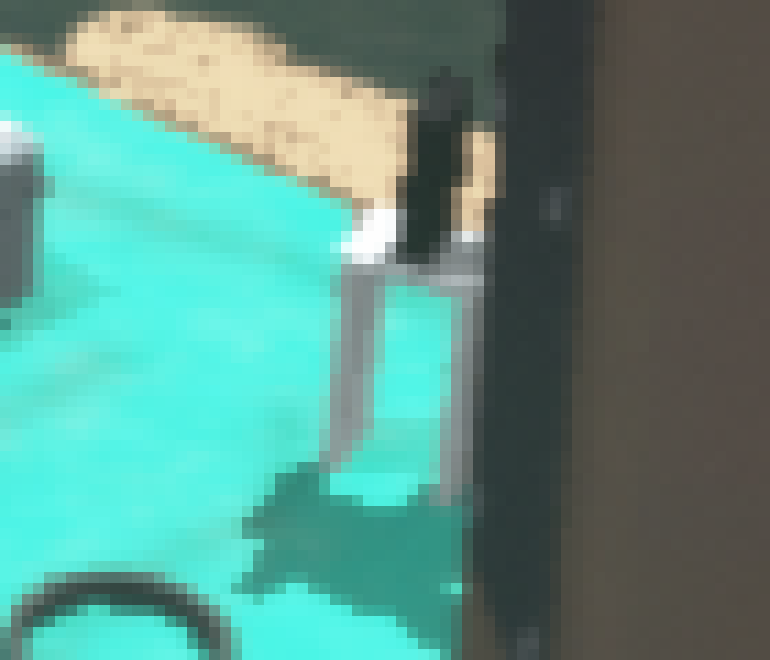

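View pics/top1.png

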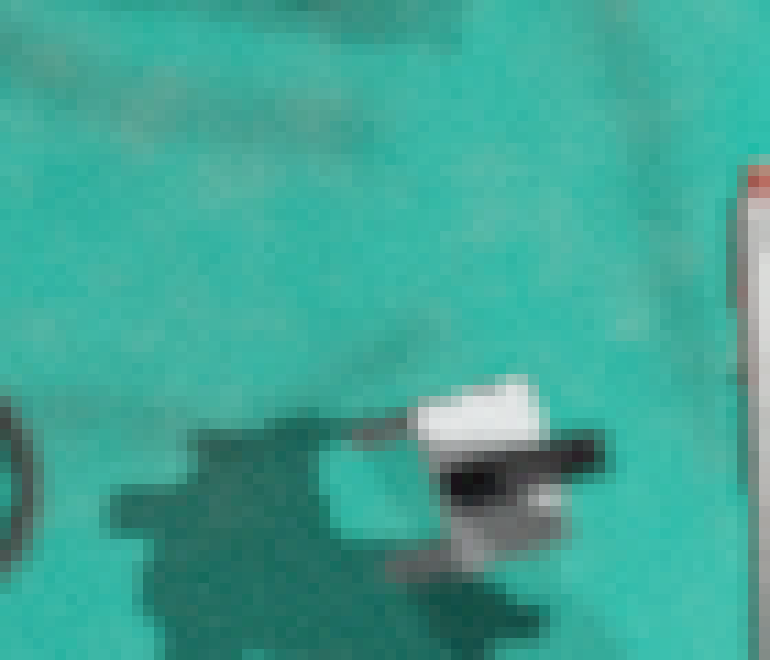

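The call was refused because every row needs "dr", so the arm hasn't moved. The top crop still shows the yoke's grip at (520,460), undisturbed. I'll send the move again.

>>> {"method": "apply_moves", "body": {
  "targets": [
    {"linear": [0.97, -2.98, 0.4], "dr": [0, 0, -5.45]},
    {"linear": [1.25, -2.87, 0.4], "dr": [0, 0, -5.45]},
    {"linear": [1.5, -2.74, 0.4], "dr": [0, 0, -5.45]},
    {"linear": [1.77, -2.58, 0.4], "dr": [0, 0, -5.45]},
    {"linear": [2.0, -2.4, 0.4], "dr": [0, 0, -5.45]},
    {"linear": [0, 0, 0], "dr": [0, 0, 0]}
  ]
}}

```text
time: 1.6
eef_pos: [0.4525, -0.2106, 0.1701]
ee_rot: [-0.0, 0.996, 0.09, -0.0]
ft_force: [-0.5, 0.0, -1.2]
grip_width: 0.0479
```

```bash
python3 plan.py .4515 -.2105 .076 10.3 3
python3 - <<'E'
from workcell import robot
from h import *
for n,c in (("scene",(300,150,70,60,11)),("top",(320,190,70,60,11))):
    s=robot.snapshot(n);pickle.dump(s,open(f"pics/{n}2.pkl","wb"));cv2.imwrite(f"pics/{n}2.png",crop(s,*c))
E
```

```text
t 1.6 pos [ 0.4525 -0.2106  0.1701] yaw 10.27 tilt 0.05 F [-0.5  0.  -1.2] w 0.0479
{"linear":[-0.03, -0.01, 3.14],"dr":[-0.01, 0.01, -0.01]},
{"linear":[-0.03, -0.01, 3.14],"dr":[-0.01, 0.01, -0.01]},
{"linear":[-0.03, -0.01, 3.14],"dr":[-0.01, 0.01, -0.01]},
```

View pics/scene2.png

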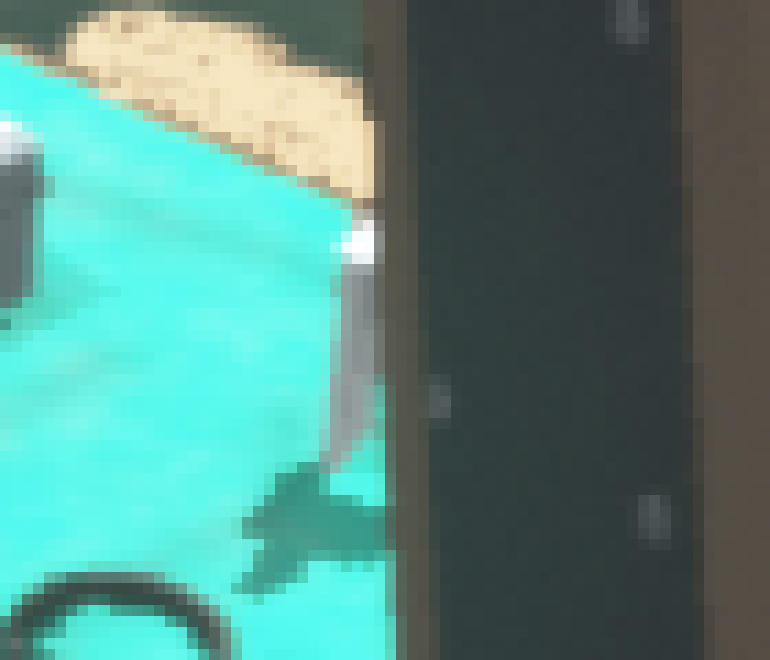

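View pics/top2.png

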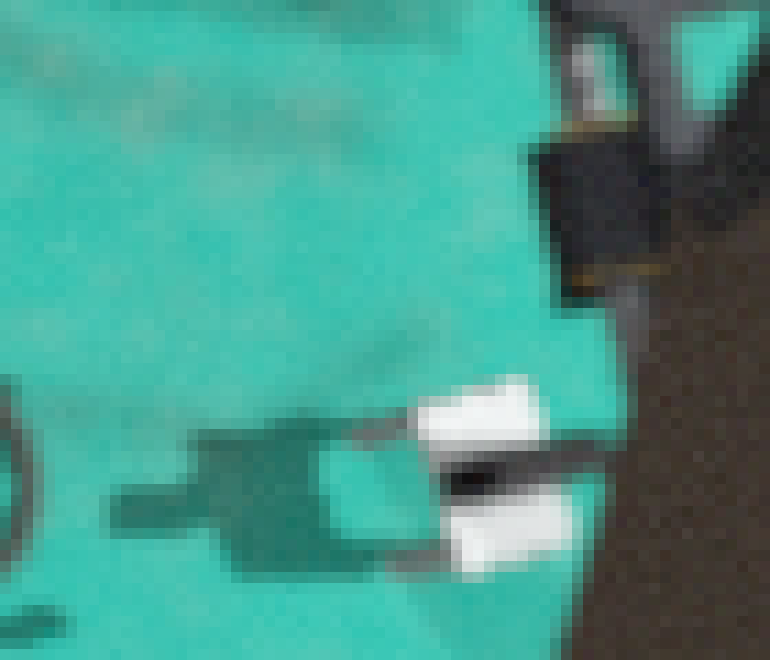

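The top crop shows the yoke at about (520,480), undisturbed, with the gripper above and to its right. The estimate is consistent, so I'll descend and grip.

>>> {"method": "apply_moves", "body": {
  "targets": [
    {"linear": [-0.1, 0, 3.1], "dr": [0, 0, 0]},
    {"linear": [0, 0, 3.1], "dr": [0, 0, 0]},
    {"linear": [0, 0, 3.1], "dr": [0, 0, 0]},
    {"linear": [0, 0, 0], "dr": [0, 0, 0]}
  ]
}}

```text
time: 2.1
eef_pos: [0.4487, -0.213, 0.075]
ee_rot: [-0.002, 0.996, 0.086, -0.002]
ft_force: [0.5, 0.1, -0.3]
grip_width: 0.0474
```

>>> {"method": "apply_moves", "body": {
  "targets": [
    {"linear": [0, 0, 0], "dr": [0, 0, 0]},
    {"linear": [0, 0, 0], "dr": [0, 0, 0]},
    {"linear": [0, 0, 0], "dr": [0, 0, 0]},
    {"linear": [0, 0, 0], "dr": [0, 0, 0]},
    {"linear": [0, 0, 0], "dr": [0, 0, 0]}
  ],
  "claw": 1,
  "force": 25
}}

```text
time: 2.6
eef_pos: [0.4507, -0.2127, 0.0782]
ee_rot: [0.0, 0.996, 0.087, 0.0]
ft_force: [0.2, 0.7, 0.3]
grip_width: 0.013
```

>>> {"method": "apply_moves", "body": {
  "targets": [
    {"linear": [0, 0, 0], "dr": [0, 0, 0]},
    {"linear": [0, 0, 0], "dr": [0, 0, 0]}
  ]
}}

```text
time: 2.8
eef_pos: [0.4507, -0.2127, 0.0781]
ee_rot: [0.0, 0.996, 0.087, 0.0]
ft_force: [-1.0, 0.8, 6.8]
grip_width: 0.0098
```

```bash
python3 plan.py .4507 -.2127 .24 10.3 4
python3 - <<'E'
from workcell import robot
from h import *
for n,c in (("scene",(300,150,70,60,11)),("top",(320,190,70,60,11))):
    s=robot.snapshot(n);cv2.imwrite(f"pics/{n}3.png",crop(s,*c))
E
```

```text
t 2.8 pos [ 0.4507 -0.2127  0.0781] yaw 10.03 tilt 0.04 F [-1.   0.8  6.8] w 0.0098
{"linear":[0.0, 0.0, -4.05],"dr":[0.01, -0.01, -0.07]},
{"linear":[0.0, 0.0, -4.05],"dr":[0.01, -0.01, -0.07]},
{"linear":[0.0, 0.0, -4.05],"dr":[0.01, -0.01, -0.07]},
{"linear":[0.0, 0.0, -4.05],"dr":[0.01, -0.01, -0.07]},
```

View pics/top3.png

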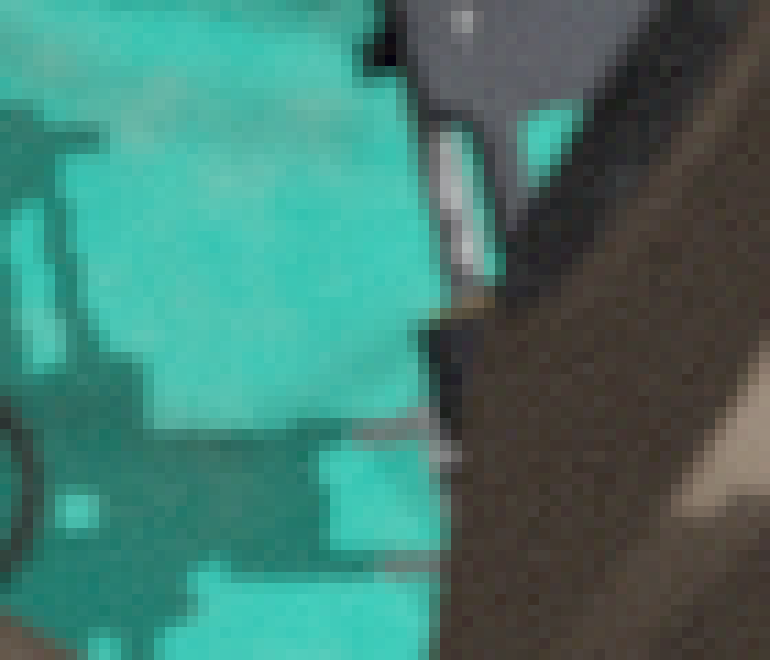

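>>> {"method": "apply_moves", "body": {
  "targets": [
    {"linear": [0, 0, -2], "dr": [0, 0, 0]},
    {"linear": [0, 0, -4], "dr": [0, 0, 0]},
    {"linear": [0, 0, -4.5], "dr": [0, 0, 0]},
    {"linear": [0, 0, -4.5], "dr": [0, 0, 0]},
    {"linear": [0, 0, -2], "dr": [0, 0, 0]},
    {"linear": [0, 0, 0], "dr": [0, 0, 0]}
  ]
}}

```text
time: 3.5
eef_pos: [0.4513, -0.213, 0.2503]
ee_rot: [0.002, 0.996, 0.087, 0.002]
ft_force: [0.6, -0.2, -1.9]
grip_width: 0.0098
```

```bash
python3 plan.py .4925 .215 .245 14.4 11
```

```text
t 3.5 pos [ 0.4513 -0.213   0.2503] yaw 10.04 tilt 0.3 F [ 0.6 -0.2 -1.9] w 0.0098
{"linear":[1.05, -3.77, 0.04],"dr":[0.02, -0.02, -0.4]},
{"linear":[1.07, -3.76, 0.04],"dr":[0.02, -0.02, -0.4]},
{"linear":[1.1, -3.75, 0.04],"dr":[0.02, -0.02, -0.4]},
{"linear":[1.13, -3.74, 0.04],"dr":[0.02, -0.02, -0.4]},
{"linear":[1.15, -3.74, 0.04],"dr":[0.02, -0.02, -0.4]},
{"linear":[1.18, -3.73, 0.04],"dr":[0.02, -0.02, -0.4]},
{"linear":[1.2, -3.72, 0.04],"dr":[0.02, -0.02, -0.4]},
{"linear":[1.23, -3.71, 0.05],"dr":[0.02, -0.02, -0.4]},
{"linear":[1.25, -3.7, 0.05],"dr":[0.02, -0.02, -0.4]},
{"linear":[1.28, -3.69, 0.05],"dr":[0.02, -0.02, -0.4]},
{"linear":[1.31, -3.68, 0.05],"dr":[0.02, -0.02, -0.4]},
```

>>> {"method": "apply_moves", "body": {
  "targets": [
    {"linear": [0.55, -1.9, 0], "dr": [0, 0, -0.4]},
    {"linear": [1.07, -3.76, 0], "dr": [0, 0, -0.4]},
    {"linear": [1.1, -3.75, 0], "dr": [0, 0, -0.4]},
    {"linear": [1.13, -3.74, 0], "dr": [0, 0, -0.4]},
    {"linear": [1.15, -3.74, 0], "dr": [0, 0, -0.4]},
    {"linear": [1.18, -3.73, 0], "dr": [0, 0, -0.4]},
    {"linear": [1.2, -3.72, 0], "dr": [0, 0, -0.4]},
    {"linear": [1.2, -3.7, 0], "dr": [0, 0, -0.4]}
  ]
}}

```text
time: 4.3
eef_pos: [0.478, 0.0809, 0.2461]
ee_rot: [-0.0, 0.993, 0.115, -0.001]
ft_force: [1.2, -0.3, -1.4]
grip_width: 0.0095
```

>>> {"method": "apply_moves", "body": {
  "targets": [
    {"linear": [1.2, -3.7, 0], "dr": [0, 0, -0.4]},
    {"linear": [1.2, -3.7, 0], "dr": [0, 0, -0.4]},
    {"linear": [1.2, -3.7, 0], "dr": [0, 0, -0.4]},
    {"linear": [0.6, -1.9, 0], "dr": [0, 0, 0]},
    {"linear": [0, 0, 0], "dr": [0, 0, 0]},
    {"linear": [0, 0, 0], "dr": [0, 0, 0]}
  ]
}}

```text
time: 4.9
eef_pos: [0.4879, 0.2154, 0.2462]
ee_rot: [0.0, 0.992, 0.126, -0.001]
ft_force: [-0.2, -0.4, -1.1]
grip_width: 0.0097
```

```bash
python3 plan.py .4925 .215 .245 14.4 1;python3 - <<'E'
from workcell import robot
from h import *
for n,c in (("scene",(170,130,100,120,5)),("top",(125,165,100,75,8))):
    s=robot.snapshot(n);pickle.dump(s,open(f"pics/{n}4.pkl","wb"));cv2.imwrite(f"pics/{n}4.png",crop(s,*c))
E
```

```text
t 4.9 pos [0.4879 0.2154 0.2462] yaw 14.48 tilt 0.14 F [-0.2 -0.4 -1.1] w 0.0097
{"linear":[0.43, 0.15, 0.12],"dr":[0.02, 0.14, 0.08]},
```

View pics/scene4.png

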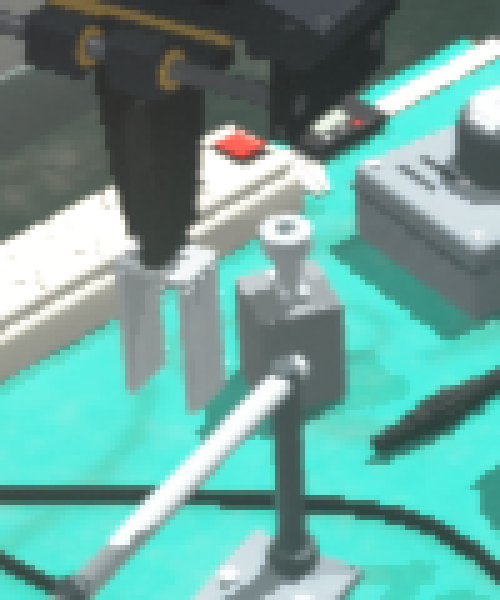

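View pics/top4.png

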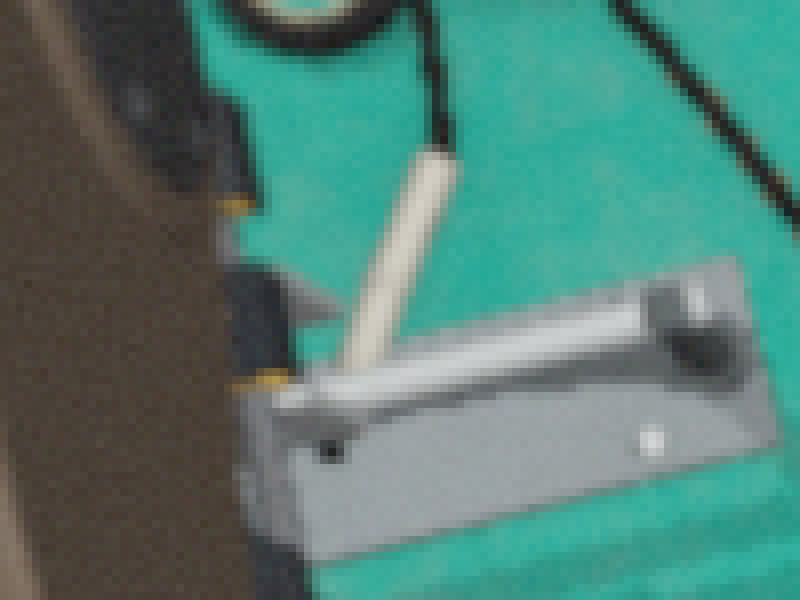

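Run:
```python
from h import *
s=load("scene4");t=load("top4")
m=np.array([.4925,.215,.115]);d=np.array([-.2487,.9686,0])
for k in(-.093,0,.05,.093):
    p=proj(s,m+k*d)[0]; print(k,p,(p-[170,130]+.5)*5, (proj(t,m+k*d)[0]-[125,165]+.5)*8)
# yoke legs bottom, predicted from TCP
c=np.array([.4879,.2154,.246-.078]);x=np.array([.968,.25,0]);y=np.array([-.25,.968,0])
for a in(-17,-12,12,17):
    for b in (-12,12): print(a,b,((proj(s,c+x*a/1e3+y*b/1e3)[0]-[170,130]+.5)*5).round())
```

```text
-0.093 [227.01374363 203.00891711] [287.56871815 367.54458556] [704.24547541 298.98454854]
0 [203.98249731 226.31156055] [172.41248653 484.05780276] [369.23643175 385.48994384]
0.05 [190.35807349 240.09725248] [104.29036746 552.98626239] [190.57467707 431.63135135]
0.093 [177.85582877 252.74795464] [ 41.77914383 616.23977319] [ 38.14399764 471.00271209]
-17 -12 [222. 384.]
-17 12 [190. 416.]
-12 -12 [212. 381.]
-12 12 [180. 413.]
12 -12 [163. 364.]
12 12 [130. 395.]
17 -12 [153. 361.]
17 12 [120. 392.]
```

>>> {"method": "apply_moves", "body": {
  "targets": [
    {"linear": [0.4, 0.1, 0], "dr": [0, 0, 0]},
    {"linear": [0, 0, 2], "dr": [0, 0, 0]},
    {"linear": [0, 0, 2], "dr": [0, 0, 0]},
    {"linear": [0, 0, 2], "dr": [0, 0, 0]},
    {"linear": [0, 0, 1], "dr": [0, 0, 0]},
    {"linear": [0, 0, 0], "dr": [0, 0, 0]}
  ]
}}

```text
time: 5.6
eef_pos: [0.4925, 0.2149, 0.1766]
ee_rot: [0.0, 0.992, 0.125, -0.001]
ft_force: [-0.3, -0.4, -0.5]
grip_width: 0.0103
```

```bash
python3 plan.py .4925 .215 .141 14.4 3;python3 - <<'E'
from workcell import robot
from h import *
for n,c in (("scene",(170,130,100,120,5)),):
    s=robot.snapshot(n);pickle.dump(s,open(f"pics/{n}5.pkl","wb"));cv2.imwrite(f"pics/{n}5.png",crop(s,*c))
E
```

```text
t 5.6 pos [0.4925 0.2149 0.1766] yaw 14.38 tilt 0.12 F [-0.3 -0.4 -0.5] w 0.0103
{"linear":[0.0, -0.0, 1.19],"dr":[0.0, 0.04, -0.01]},
{"linear":[0.0, -0.0, 1.19],"dr":[0.0, 0.04, -0.01]},
{"linear":[0.0, -0.0, 1.19],"dr":[0.0, 0.04, -0.01]},
```

View pics/scene5.png

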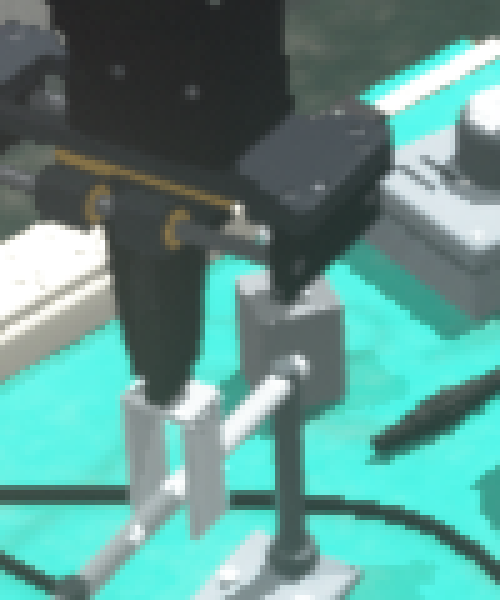

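The bar passes between the yoke's legs, at about (165,490). Now I'll lower it onto the bar.

>>> {"method": "apply_moves", "body": {
  "targets": [
    {"linear": [0, 0, 1.3], "dr": [0, 0, 0]},
    {"linear": [0, 0, 1.2], "dr": [0, 0, 0]},
    {"linear": [0, 0, 0.8], "dr": [0, 0, 0]},
    {"linear": [0, 0, 0], "dr": [0, 0, 0]},
    {"linear": [0, 0, 0.3], "dr": [0, 0, 0]},
    {"linear": [0, 0, 0], "dr": [0, 0, 0]}
  ]
}}

```text
time: 6.25
eef_pos: [0.4927, 0.2156, 0.1417]
ee_rot: [0.0, 0.992, 0.126, 0.0]
ft_force: [-0.1, 0.2, -0.8]
grip_width: 0.0098
```

>>> {"method": "apply_moves", "body": {
  "targets": [
    {"linear": [0, 0, 0.2], "dr": [0, 0, 0]},
    {"linear": [0, 0, 0], "dr": [0, 0, 0]}
  ]
}}

```text
time: 6.45
eef_pos: [0.4927, 0.2155, 0.1396]
ee_rot: [0.0, 0.992, 0.126, 0.0]
ft_force: [-0.5, 0.7, -1.1]
grip_width: 0.0097
```

>>> {"method": "apply_moves", "body": {
  "targets": [
    {"linear": [0, 0, 0.15], "dr": [0, 0, 0]},
    {"linear": [0, 0, 0], "dr": [0, 0, 0]}
  ]
}}

```text
time: 6.65
eef_pos: [0.4928, 0.2156, 0.139]
ee_rot: [-0.0, 0.992, 0.126, 0.0]
ft_force: [-2.4, -0.8, 8.6]
grip_width: 0.0101
```

Contact: the upward force is 8.6 N at z = 0.139. I'll open gently and retreat.

>>> {"method": "apply_moves", "body": {
  "targets": [
    {"linear": [0, 0, 0], "dr": [0, 0, 0]},
    {"linear": [0, 0, 0], "dr": [0, 0, 0]},
    {"linear": [0, 0, 0], "dr": [0, 0, 0]}
  ],
  "claw": 0
}}

```text
time: 6.95
eef_pos: [0.4927, 0.2156, 0.138]
ee_rot: [0.0, 0.992, 0.126, 0.0]
ft_force: [0.0, -0.0, 0.7]
grip_width: 0.0287
```

>>> {"method": "apply_moves", "body": {
  "targets": [
    {"linear": [0, 0, -1], "dr": [0, 0, 0]},
    {"linear": [0, 0, -2], "dr": [0, 0, 0]},
    {"linear": [0, 0, -4], "dr": [0, 0, 0]},
    {"linear": [0, 0, -4], "dr": [0, 0, 0]},
    {"linear": [0, 0, 0], "dr": [0, 0, 0]}
  ]
}}

```text
time: 7.45
eef_pos: [0.4943, 0.2161, 0.2536]
ee_rot: [-0.001, 0.992, 0.126, 0.004]
ft_force: [0.3, -0.7, -0.3]
grip_width: 0.0475
```

```bash
python3 plan.py .468 -.0145 .18 73 11;python3 - <<'E'
from workcell import robot
from h import *
for n,c in (("scene",(170,130,100,120,5)),):
    s=robot.snapshot(n);pickle.dump(s,open(f"pics/{n}6.pkl","wb"));cv2.imwrite(f"pics/{n}6.png",crop(s,*c))
E
```

```text
t 7.45 pos [0.4943 0.2161 0.2536] yaw 14.43 tilt 0.49 F [ 0.3 -0.7 -0.3] w 0.0475
{"linear":[-0.76, 1.97, 0.66],"dr":[0.02, -0.04, -5.32]},
{"linear":[-0.94, 1.89, 0.66],"dr":[0.02, -0.04, -5.32]},
{"linear":[-1.11, 1.8, 0.66],"dr":[0.02, -0.04, -5.32]},
{"linear":[-1.27, 1.69, 0.66],"dr":[0.02, -0.04, -5.32]},
{"linear":[-1.42, 1.56, 0.66],"dr":[0.02, -0.04, -5.32]},
{"linear":[-1.56, 1.42, 0.66],"dr":[0.02, -0.04, -5.32]},
{"linear":[-1.69, 1.27, 0.66],"dr":[0.02, -0.04, -5.32]},
{"linear":[-1.8, 1.11, 0.66],"dr":[0.02, -0.04, -5.32]},
{"linear":[-1.89, 0.94, 0.67],"dr":[0.02, -0.04, -5.32]},
{"linear":[-1.97, 0.76, 0.67],"dr":[0.02, -0.04, -5.32]},
{"linear":[-2.03, 0.58, 0.67],"dr":[0.02, -0.04, -5.32]},
```

View pics/scene6.png

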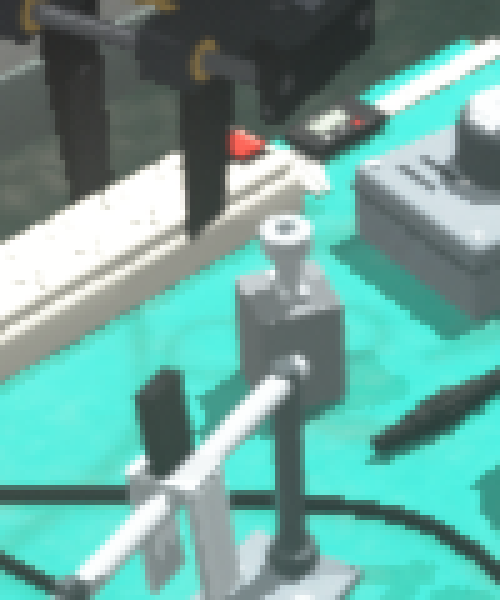

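The scene crop shows the yoke hanging alone, astride the bar, at about (185,490). Next is the key.

>>> {"method": "apply_moves", "body": {
  "targets": [
    {"linear": [-0.76, 1.97, 0.4], "dr": [0, 0, -5.3]},
    {"linear": [-0.94, 1.89, 0.6], "dr": [0, 0, -5.3]},
    {"linear": [-1.1, 1.8, 0.6], "dr": [0, 0, -5.3]},
    {"linear": [-1.27, 1.69, 0.6], "dr": [0, 0, -5.3]},
    {"linear": [-1.42, 1.56, 0.6], "dr": [0, 0, -5.3]},
    {"linear": [-1.56, 1.42, 0.6], "dr": [0, 0, -5.3]},
    {"linear": [-1.69, 1.27, 0.6], "dr": [0, 0, -5.3]},
    {"linear": [-1.8, 1.1, 0.6], "dr": [0, 0, -5.3]}
  ]
}}

```text
time: 8.3
eef_pos: [0.4722, 0.047, 0.2011]
ee_rot: [-0.0, 0.879, 0.478, -0.001]
ft_force: [0.2, -0.3, 0.0]
grip_width: 0.0474
```

```bash
python3 plan.py .468 -.0142 .15 72.5 4
```

```text
t 8.3 pos [0.4722 0.047  0.2011] yaw 57.05 tilt 0.1 F [ 0.2 -0.3  0. ] w 0.0474
{"linear":[-1.34, 0.75, 1.28],"dr":[-0.02, 0.01, -3.86]},
{"linear":[-1.39, 0.65, 1.28],"dr":[-0.02, 0.01, -3.86]},
{"linear":[-1.43, 0.56, 1.28],"dr":[-0.02, 0.01, -3.86]},
{"linear":[-1.46, 0.46, 1.28],"dr":[-0.02, 0.01, -3.86]},
```

>>> {"method": "apply_moves", "body": {
  "targets": [
    {"linear": [-1.34, 0.75, 1.2], "dr": [0, 0, -3.9]},
    {"linear": [-1.39, 0.65, 1.2], "dr": [0, 0, -3.9]},
    {"linear": [-1.43, 0.56, 1.2], "dr": [0, 0, -3.9]},
    {"linear": [-1.46, 0.46, 1.2], "dr": [0, 0, -3.9]},
    {"linear": [0, 0, 0], "dr": [0, 0, 0]},
    {"linear": [0, 0, 0], "dr": [0, 0, 0]}
  ]
}}

```text
time: 8.9
eef_pos: [0.4683, -0.0133, 0.1538]
ee_rot: [-0.001, 0.808, 0.59, -0.0]
ft_force: [1.3, -0.3, 0.1]
grip_width: 0.0478
```

```bash
python3 plan.py .468 -.0142 .071 72.5 3;python3 - <<'E'
from workcell import robot
from h import *
for n,c in (("scene",(240,130,100,120,5)),("top",(230,190,80,60,8))):
    s=robot.snapshot(n);pickle.dump(s,open(f"pics/{n}7.pkl","wb"));cv2.imwrite(f"pics/{n}7.png",crop(s,*c))
E
```

```text
t 8.9 pos [ 0.4683 -0.0133  0.1538] yaw 72.27 tilt 0.08 F [ 1.3 -0.3  0.1] w 0.0478
{"linear":[-0.03, 0.0, 2.76],"dr":[-0.03, 0.0, -0.08]},
{"linear":[-0.03, 0.0, 2.76],"dr":[-0.03, 0.0, -0.08]},
{"linear":[-0.03, 0.0, 2.76],"dr":[-0.03, 0.0, -0.08]},
```

View pics/scene7.png

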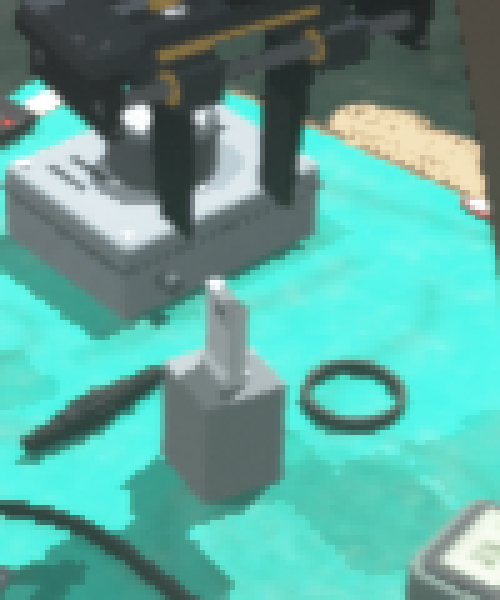

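View pics/top7.png

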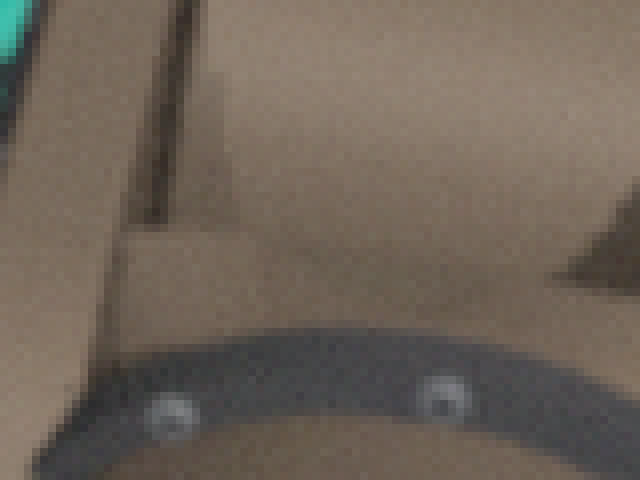

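Run:
```python
from h import *
s=load("scene7")
c=np.array([.468,-.0142,0]);a=np.radians(-17);x=np.array([np.cos(a),np.sin(a),0]);y=np.array([-x[1],x[0],0])
for z in(.106,.066):
  for i in(-15,15):
    for j in(-4,4):print(z,i,j,((proj(s,c+x*i/1e3+y*j/1e3+[0,0,z])[0]-[240,130]+.5)*8-8*np.array([22,45])).round())
cv2.imwrite("pics/s7b.png",crop(s,262,175,44,60,8))
```

```text
0.106 -15 -4 [217. 133.]
0.106 -15 4 [194. 141.]
0.106 15 -4 [162.  82.]
0.106 15 4 [139.  90.]
0.066 -15 -4 [212. 242.]
0.066 -15 4 [190. 251.]
0.066 15 -4 [158. 191.]
0.066 15 4 [136. 199.]
```

View pics/s7b.png

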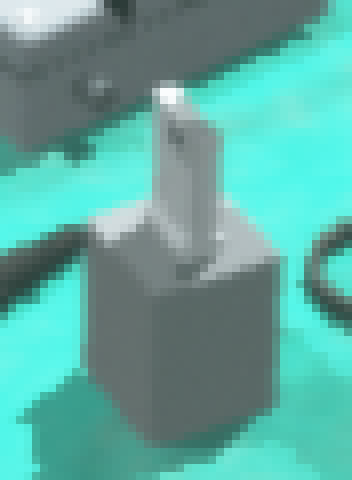

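The scene crop shows the key head spanning about (152–218, 82–260). That fits the estimate to about 1 px, with the yaw nearer -19°. I'll descend and grip.

>>> {"method": "apply_moves", "body": {
  "targets": [
    {"linear": [-0.1, 0, 2], "dr": [0, 0, 1.5]},
    {"linear": [0, 0, 2], "dr": [0, 0, 0]},
    {"linear": [0, 0, 2], "dr": [0, 0, 0]},
    {"linear": [0, 0, 1.8], "dr": [0, 0, 0]},
    {"linear": [0, 0, 0.4], "dr": [0, 0, 0]},
    {"linear": [0, 0, 0], "dr": [0, 0, 0]}
  ]
}}

```text
time: 9.6
eef_pos: [0.4683, -0.0139, 0.0722]
ee_rot: [-0.0, 0.814, 0.58, -0.0]
ft_force: [0.3, -0.0, 0.7]
grip_width: 0.0478
```

>>> {"method": "apply_moves", "body": {
  "targets": [
    {"linear": [0, 0, 0], "dr": [0, 0, 0]},
    {"linear": [0, 0, 0], "dr": [0, 0, 0]},
    {"linear": [0, 0, 0], "dr": [0, 0, 0]},
    {"linear": [0, 0, 0], "dr": [0, 0, 0]},
    {"linear": [0, 0, 0], "dr": [0, 0, 0]},
    {"linear": [0, 0, 0], "dr": [0, 0, 0]},
    {"linear": [0, 0, 0], "dr": [0, 0, 0]}
  ],
  "claw": 1,
  "force": 15
}}

```text
time: 10.3
eef_pos: [0.4682, -0.0147, 0.0722]
ee_rot: [0.0, 0.814, 0.58, -0.0]
ft_force: [-1.2, -5.5, 2.4]
grip_width: 0.0082
```

Gripped at 8.2 mm, with a small side load. I'll relieve that, firm up the grip and lift.

>>> {"method": "apply_moves", "body": {
  "targets": [
    {"linear": [-0.1, 0, 0], "dr": [0, 0, 0]},
    {"linear": [0, 0, 0], "dr": [0, 0, 0]},
    {"linear": [0, 0, 0], "dr": [0, 0, 0]}
  ],
  "force": 45
}}

```text
time: 10.6
eef_pos: [0.4681, -0.0153, 0.0722]
ee_rot: [0.0, 0.814, 0.58, 0.0]
ft_force: [-0.6, -0.5, 2.6]
grip_width: 0.0079
```

```bash
python3 plan.py .468 -.0142 .071 72.5 1; python3 -c "
from workcell import robot;print(robot.read_state()['moment'])"
```

```text
t 10.6 pos [ 0.4681 -0.0153  0.0722] yaw 70.93 tilt 0.02 F [-0.6 -0.5  2.6] w 0.0079
{"linear":[0.1, -0.04, 0.12],"dr":[0.02, 0.0, -1.57]},
[-0.10289503 -0.089372    0.06443698]
```

>>> {"method": "apply_moves", "body": {
  "targets": [
    {"linear": [0, 0, -1], "dr": [0, 0, 0]},
    {"linear": [0, 0, -2], "dr": [0, 0, 0]},
    {"linear": [0, 0, -3], "dr": [0, 0, 0]},
    {"linear": [0, 0, -3], "dr": [0, 0, 0]},
    {"linear": [0, 0, -1], "dr": [0, 0, 0]},
    {"linear": [0, 0, 0], "dr": [0, 0, 0]},
    {"linear": [0, 0, 0], "dr": [0, 0, 0]}
  ]
}}

```text
time: 11.3
eef_pos: [0.4675, -0.0152, 0.1715]
ee_rot: [-0.0, 0.814, 0.58, -0.0]
ft_force: [-0.7, -0.2, -1.0]
grip_width: 0.0079
```

```bash
python3 plan.py .628 -.15 .172 82.5 6;python3 - <<'E'
from workcell import robot
from h import *
for n,c in (("scene",(240,110,100,100,6)),):
    s=robot.snapshot(n);pickle.dump(s,open(f"pics/{n}8.pkl","wb"));cv2.imwrite(f"pics/{n}8.png",crop(s,*c))
E
```

```text
t 11.3 pos [ 0.4675 -0.0152  0.1715] yaw 70.93 tilt 0.04 F [-0.7 -0.2 -1. ] w 0.0079
{"linear":[-1.25, 3.26, -0.01],"dr":[-0.01, 0.0, -1.93]},
{"linear":[-1.36, 3.22, -0.01],"dr":[-0.01, 0.0, -1.93]},
{"linear":[-1.47, 3.17, -0.01],"dr":[-0.01, 0.0, -1.93]},
{"linear":[-1.57, 3.12, -0.01],"dr":[-0.01, 0.0, -1.93]},
{"linear":[-1.68, 3.06, -0.01],"dr":[-0.01, 0.0, -1.93]},
{"linear":[-1.78, 3.01, -0.01],"dr":[-0.01, 0.0, -1.93]},
```

View pics/scene8.png

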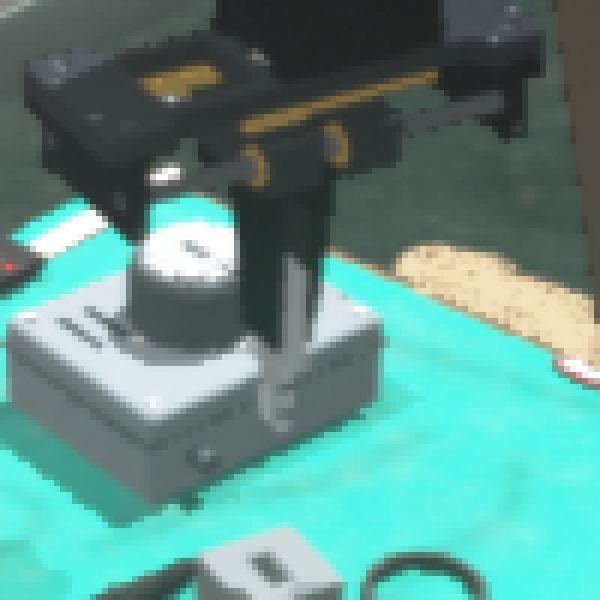

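The scene crop shows the key hanging upright in the jaws: head at (293,310), blade tip near (280,428). The stand slot is empty. Now over to the switch.

>>> {"method": "apply_moves", "body": {
  "targets": [
    {"linear": [-1.25, 3.26, 0], "dr": [0, 0, -2]},
    {"linear": [-1.36, 3.22, 0], "dr": [0, 0, -1.9]},
    {"linear": [-1.47, 3.17, 0], "dr": [0, 0, -1.9]},
    {"linear": [-1.57, 3.12, 0], "dr": [0, 0, -1.9]},
    {"linear": [-1.68, 3.06, 0.6], "dr": [0, 0, -1.9]},
    {"linear": [-1.78, 3.0, 1.0], "dr": [0, 0, -1.9]},
    {"linear": [0, 0, 0.6], "dr": [0, 0, 0]},
    {"linear": [0, 0, 0], "dr": [0, 0, 0]}
  ]
}}

```text
time: 12.15
eef_pos: [0.6273, -0.1501, 0.1472]
ee_rot: [-0.002, 0.753, 0.658, -0.001]
ft_force: [-0.6, 0.2, -1.0]
grip_width: 0.0079
```

```bash
python3 plan.py .628 -.15 .15 82.5 1;python3 - <<'E'
from workcell import robot
from h import *
for n,c in (("scene",(240,110,75,75,8)),("top",(310,130,60,50,10))):
    s=robot.snapshot(n);pickle.dump(s,open(f"pics/{n}9.pkl","wb"));cv2.imwrite(f"pics/{n}9.png",crop(s,*c))
s0=load("scene0")
cv2.imwrite("pics/s0k.png",crop(s0,240,110,75,75,8))
E
```

```text
t 12.15 pos [ 0.6273 -0.1501  0.1472] yaw 82.37 tilt 0.27 F [-0.6  0.2 -1. ] w 0.0079
{"linear":[0.01, 0.07, -0.29],"dr":[-0.27, -0.06, -0.13]},
```

View pics/scene9.png

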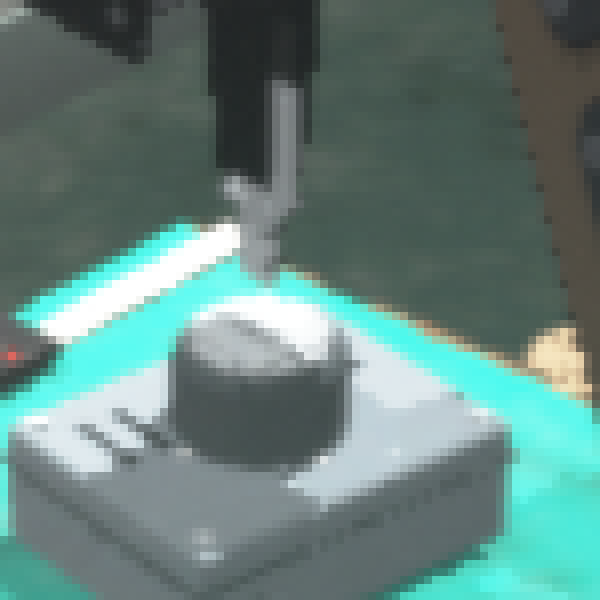

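View pics/s0k.png

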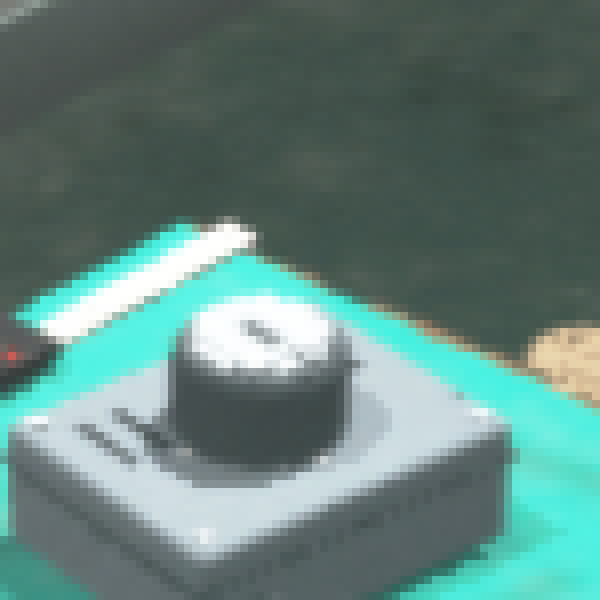

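View pics/top9.png

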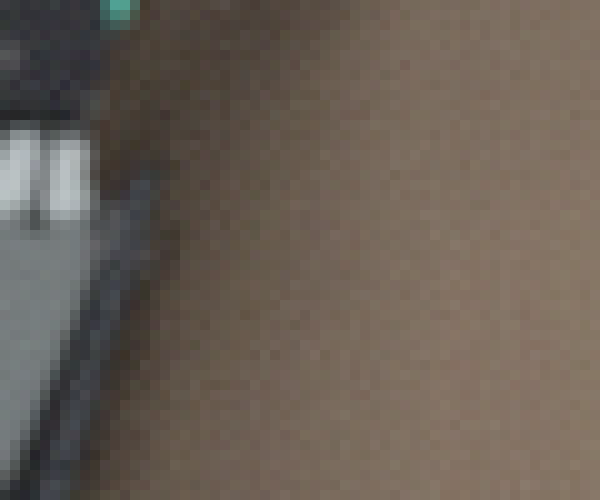

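Run:
```python
from h import *
s=load("scene9")
def tl(P): return ((proj(s,P)[0]-[240,110]+.5)*8).round(1)
print("slot pred",tl([.628,-.15,.084]))
print("slot from scene",onplane(s,[(240+261/8-.5,110+330/8-.5)],.084), onplane(s,[(240+x/8-.5,110+y/8-.5) for x,y in((243,320),(280,340))],.084))
print("plugtop from scene", onplane(s,[(240+x/8-.5,110+y/8-.5) for x,y in((177,336),(348,336))],.084))
c=np.array([.6273,-.1501,0]);a=np.radians(-7.6);x=np.array([np.cos(a),np.sin(a),0]);y=np.array([-x[1],x[0],0])
for n,z,w,h in(("tip",.105,8,3),("bladetop",.135,8,3),("collar",.135,13,7),("collartop",.141,13,7),("head",.141,15,4),("headtop",.181,15,4)):
  print(n,[tl(c+x*i*w/1e3+y*j*h/1e3+[0,0,z]).tolist() for i in(-1,1) for j in(-1,1)])
cv2.imwrite("pics/s9b.png",crop(s,258,115,30,40,16))
```

```text
slot pred [250.9 332.8]
slot from scene [[ 0.62671437 -0.15372565  0.084     ]] [[ 0.63565832 -0.15458655  0.084     ]
 [ 0.61759511 -0.1531012   0.084     ]]
plugtop from scene [[ 0.64504779 -0.13144833  0.084     ]
 [ 0.60238051 -0.17069486  0.084     ]]
tip [[276.0, 285.9], [262.5, 291.6], [244.8, 267.7], [231.4, 273.3]]
bladetop [[277.7, 207.2], [264.0, 212.8], [246.1, 189.3], [232.5, 194.9]]
collar [[296.8, 209.0], [264.9, 222.3], [245.4, 180.1], [213.6, 193.1]]
collartop [[297.2, 193.0], [265.2, 206.2], [245.6, 164.3], [213.8, 177.1]]
head [[294.4, 198.1], [276.1, 205.6], [234.9, 164.8], [216.7, 172.2]]
headtop [[297.0, 89.1], [278.4, 96.5], [236.5, 56.9], [218.0, 64.0]]
```

View pics/s9b.png

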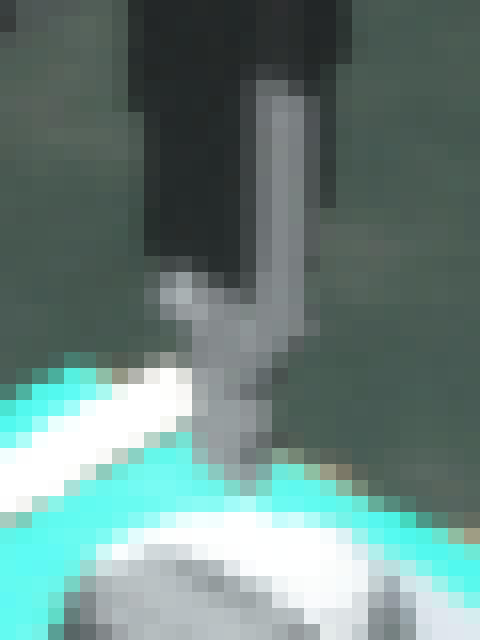

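Measured against the scene view, the blade (centre x about 260–263) sits over the slot (261) to within about 1 mm. I'll go down in small, force-watched steps.

>>> {"method": "apply_moves", "body": {
  "targets": [
    {"linear": [0, 0, 0.8], "dr": [-0.2, 0, 0]},
    {"linear": [0, 0, 0.8], "dr": [0, 0, 0]},
    {"linear": [0, 0, 0.3], "dr": [0, 0, 0]},
    {"linear": [0, 0, 0], "dr": [0, 0, 0]},
    {"linear": [0, 0, 0], "dr": [0, 0, 0]}
  ]
}}

```text
time: 12.75
eef_pos: [0.6284, -0.1501, 0.1312]
ee_rot: [0.001, 0.752, 0.659, 0.001]
ft_force: [-0.4, 0.6, -0.5]
grip_width: 0.0082
```

>>> {"method": "apply_moves", "body": {
  "targets": [
    {"linear": [0, 0, 0.2], "dr": [0, 0, 0]},
    {"linear": [0, 0, 0.2], "dr": [0, 0, 0]},
    {"linear": [0, 0, 0], "dr": [0, 0, 0]}
  ]
}}

```text
time: 13.05
eef_pos: [0.6283, -0.1501, 0.1269]
ee_rot: [0.001, 0.752, 0.659, 0.001]
ft_force: [0.4, -0.3, -0.2]
grip_width: 0.0082
```

```bash
python3 plan.py .628 -.15 .15 82.5 1; python3 -c "
from workcell import robot;print(robot.read_state()['moment'])"
```

```text
t 13.05 pos [ 0.6283 -0.1501  0.1269] yaw 82.42 tilt 0.18 F [ 0.4 -0.3 -0.2] w 0.0082
{"linear":[0.01, -0.02, -2.31],"dr":[0.18, 0.0, -0.08]},
[ 0.07461407 -0.18267911 -0.00371232]
```

>>> {"method": "apply_moves", "body": {
  "targets": [
    {"linear": [0, 0, 0.1], "dr": [0, 0, 0]},
    {"linear": [0, 0, 0.1], "dr": [0, 0, 0]},
    {"linear": [0, 0, 0], "dr": [0, 0, 0]}
  ]
}}

```text
time: 13.35
eef_pos: [0.6285, -0.1503, 0.1253]
ee_rot: [0.002, 0.752, 0.659, 0.001]
ft_force: [-0.6, -0.8, 1.2]
grip_width: 0.0077
```

>>> {"method": "apply_moves", "body": {
  "targets": [
    {"linear": [0, 0, 0.1], "dr": [0, 0, 0]},
    {"linear": [0, 0, 0], "dr": [0, 0, 0]}
  ]
}}

```text
time: 13.55
eef_pos: [0.6286, -0.1505, 0.1246]
ee_rot: [0.002, 0.752, 0.659, 0.001]
ft_force: [-1.0, -1.9, 4.7]
grip_width: 0.008
```

>>> {"method": "apply_moves", "body": {
  "targets": [
    {"linear": [0, 0, 0.1], "dr": [0, 0, 0]},
    {"linear": [0, 0, 0], "dr": [0, 0, 0]}
  ]
}}

```text
time: 13.75
eef_pos: [0.6288, -0.151, 0.1238]
ee_rot: [0.002, 0.752, 0.659, 0.001]
ft_force: [-0.1, -4.9, 4.5]
grip_width: 0.0078
```

The bevel is steering the key towards -y (the mouth has caught it). I'll follow it.

>>> {"method": "apply_moves", "body": {
  "targets": [
    {"linear": [-0.1, 0, 0], "dr": [0, 0, 0]},
    {"linear": [0, 0, 0], "dr": [0, 0, 0]}
  ]
}}

```text
time: 13.95
eef_pos: [0.6283, -0.1514, 0.1231]
ee_rot: [0.002, 0.752, 0.659, 0.001]
ft_force: [-0.4, -3.0, 2.7]
grip_width: 0.0077
```

>>> {"method": "apply_moves", "body": {
  "targets": [
    {"linear": [-0.05, 0, 0.1], "dr": [0, 0, 0]},
    {"linear": [0, 0, 0], "dr": [0, 0, 0]}
  ]
}}

```text
time: 14.15
eef_pos: [0.628, -0.1517, 0.1218]
ee_rot: [0.001, 0.752, 0.659, 0.001]
ft_force: [-0.6, -2.9, -0.4]
grip_width: 0.0076
```

>>> {"method": "apply_moves", "body": {
  "targets": [
    {"linear": [-0.04, 0, 0.1], "dr": [0, 0, 0]},
    {"linear": [0, 0, 0.1], "dr": [0, 0, 0]},
    {"linear": [0, 0, 0], "dr": [0, 0, 0]}
  ]
}}

```text
time: 14.45
eef_pos: [0.628, -0.1518, 0.1197]
ee_rot: [0.001, 0.752, 0.659, 0.001]
ft_force: [0.9, -0.9, -0.2]
grip_width: 0.0078
```

>>> {"method": "apply_moves", "body": {
  "targets": [
    {"linear": [0, 0, 0.1], "dr": [0, 0, 0]},
    {"linear": [0, 0, 0.1], "dr": [0, 0, 0]},
    {"linear": [0, 0, 0], "dr": [0, 0, 0]}
  ]
}}

```text
time: 14.75
eef_pos: [0.6281, -0.1519, 0.1179]
ee_rot: [0.001, 0.752, 0.659, 0.001]
ft_force: [0.9, -0.3, -0.6]
grip_width: 0.0082
```

```bash
python3 plan.py .628 -.15 .15 82.5 1; python3 -c "
from workcell import robot;print(robot.read_state()['moment'])"
```

```text
t 14.75 pos [ 0.6281 -0.1519  0.1179] yaw 82.43 tilt 0.19 F [ 0.9 -0.3 -0.6] w 0.0082
{"linear":[0.19, -0.02, -3.21],"dr":[0.19, -0.01, -0.07]},
[ 0.01319128 -0.09737813  0.00791372]
```

The key is in the slot, about 8 mm deep, with no side force. On to the pins.

>>> {"method": "apply_moves", "body": {
  "targets": [
    {"linear": [0, 0, 0.15], "dr": [0, 0, 0]},
    {"linear": [0, 0, 0.15], "dr": [0, 0, 0]},
    {"linear": [0, 0, 0.1], "dr": [0, 0, 0]},
    {"linear": [0, 0, 0], "dr": [0, 0, 0]}
  ]
}}

```text
time: 15.15
eef_pos: [0.6284, -0.1526, 0.1145]
ee_rot: [0.002, 0.752, 0.659, 0.001]
ft_force: [-0.8, -4.1, 3.4]
grip_width: 0.0075
```

>>> {"method": "apply_moves", "body": {
  "targets": [
    {"linear": [0, 0, 0.1], "dr": [0, 0, 0]},
    {"linear": [0, 0, 0], "dr": [0, 0, 0]}
  ]
}}

```text
time: 15.35
eef_pos: [0.6286, -0.153, 0.1136]
ee_rot: [0.002, 0.752, 0.659, 0.001]
ft_force: [0.2, -6.2, 2.2]
grip_width: 0.0079
```

>>> {"method": "apply_moves", "body": {
  "targets": [
    {"linear": [0, 0, 0.1], "dr": [0, 0, 0]},
    {"linear": [0, 0, 0.1], "dr": [0, 0, 0]},
    {"linear": [0, 0, 0], "dr": [0, 0, 0]}
  ]
}}

```text
time: 15.65
eef_pos: [0.6287, -0.153, 0.1114]
ee_rot: [0.002, 0.752, 0.659, 0.001]
ft_force: [0.5, -6.0, 0.9]
grip_width: 0.008
```

>>> {"method": "apply_moves", "body": {
  "targets": [
    {"linear": [0, 0, 0.1], "dr": [0, 0, 0]},
    {"linear": [0, 0, 0.1], "dr": [0, 0, 0]},
    {"linear": [0, 0, 0], "dr": [0, 0, 0]}
  ]
}}

```text
time: 15.95
eef_pos: [0.6284, -0.1529, 0.1091]
ee_rot: [0.002, 0.752, 0.659, 0.001]
ft_force: [-0.2, -5.5, -0.3]
grip_width: 0.0076
```

```bash
python3 plan.py .628 -.15 .15 82.5 1; python3 -c "
from workcell import robot;print(robot.read_state()['moment'])"
```

```text
t 15.95 pos [ 0.6284 -0.1529  0.1091] yaw 82.43 tilt 0.26 F [-0.2 -5.5 -0.3] w 0.0076
{"linear":[0.28, -0.06, -4.09],"dr":[0.25, 0.08, -0.07]},
[-1.24414175 -0.20869208 -0.02085081]
```

The first pin is passed (about 17 mm deep). Now the second.

>>> {"method": "apply_moves", "body": {
  "targets": [
    {"linear": [0, 0, 0.15], "dr": [0, 0, 0]},
    {"linear": [0, 0, 0.15], "dr": [0, 0, 0]},
    {"linear": [0, 0, 0.15], "dr": [0, 0, 0]},
    {"linear": [0, 0, 0], "dr": [0, 0, 0]}
  ]
}}

```text
time: 16.35
eef_pos: [0.6285, -0.1525, 0.1049]
ee_rot: [0.002, 0.752, 0.659, 0.001]
ft_force: [-0.3, -3.5, 2.4]
grip_width: 0.0075
```

>>> {"method": "apply_moves", "body": {
  "targets": [
    {"linear": [0, 0, 0.1], "dr": [0, 0, 0]},
    {"linear": [0, 0, 0.1], "dr": [0, 0, 0]},
    {"linear": [0, 0, 0], "dr": [0, 0, 0]}
  ]
}}

```text
time: 16.65
eef_pos: [0.6289, -0.1522, 0.1032]
ee_rot: [0.002, 0.752, 0.659, 0.002]
ft_force: [1.3, -1.1, 4.6]
grip_width: 0.0078
```

>>> {"method": "apply_moves", "body": {
  "targets": [
    {"linear": [0, 0, 0.1], "dr": [0, 0, 0]},
    {"linear": [0, 0, 0.1], "dr": [0, 0, 0]},
    {"linear": [0, 0, 0], "dr": [0, 0, 0]}
  ]
}}

```text
time: 16.95
eef_pos: [0.6286, -0.152, 0.1005]
ee_rot: [0.002, 0.752, 0.659, 0.001]
ft_force: [3.1, -1.5, -0.9]
grip_width: 0.0079
```

>>> {"method": "apply_moves", "body": {
  "targets": [
    {"linear": [0, 0, 0.1], "dr": [0, 0, 0]},
    {"linear": [0, 0, 0.1], "dr": [0, 0, 0]},
    {"linear": [0, 0, 0], "dr": [0, 0, 0]}
  ]
}}

```text
time: 17.25
eef_pos: [0.6282, -0.152, 0.0983]
ee_rot: [0.001, 0.752, 0.659, 0.001]
ft_force: [1.7, -0.7, -0.9]
grip_width: 0.0079
```

>>> {"method": "apply_moves", "body": {
  "targets": [
    {"linear": [0, 0, 0.1], "dr": [0, 0, 0]},
    {"linear": [0, 0, 0.1], "dr": [0, 0, 0]},
    {"linear": [0, 0, 0], "dr": [0, 0, 0]}
  ]
}}

```text
time: 17.55
eef_pos: [0.628, -0.152, 0.0962]
ee_rot: [0.001, 0.752, 0.659, 0.001]
ft_force: [1.2, -1.6, 0.3]
grip_width: 0.0079
```

Both pins are passed. I'll press on until the collar seats.

>>> {"method": "apply_moves", "body": {
  "targets": [
    {"linear": [0, 0, 0.1], "dr": [0, 0, 0]},
    {"linear": [0, 0, 0], "dr": [0, 0, 0]}
  ]
}}

```text
time: 17.75
eef_pos: [0.6281, -0.152, 0.0962]
ee_rot: [0.001, 0.752, 0.659, 0.001]
ft_force: [-1.6, 0.0, 7.2]
grip_width: 0.0078
```

>>> {"method": "apply_moves", "body": {
  "targets": [
    {"linear": [0, 0, 0.1], "dr": [0, 0, 0]},
    {"linear": [0, 0, 0], "dr": [0, 0, 0]},
    {"linear": [0, 0, 0], "dr": [0, 0, 0]}
  ]
}}

```text
time: 18.05
eef_pos: [0.6281, -0.152, 0.0961]
ee_rot: [0.002, 0.752, 0.659, 0.001]
ft_force: [-4.9, 0.9, 16.8]
grip_width: 0.0076
```

```bash
python3 plan.py .628 -.15 .15 82.5 1
python3 - <<'E'
from workcell import robot
from h import *
print(robot.read_state()['moment'])
s=robot.snapshot("scene");pickle.dump(s,open("pics/scene10.pkl","wb"));cv2.imwrite("pics/scene10.png",crop(s,240,110,75,75,8))
E
```

```text
t 18.05 pos [ 0.6281 -0.152   0.0961] yaw 82.43 tilt 0.22 F [-4.9  0.9 16.8] w 0.0076
{"linear":[0.2, -0.02, -5.39],"dr":[0.22, 0.01, -0.07]},
[ 0.30393121  0.83390816 -0.02802686]
```

View pics/scene10.png

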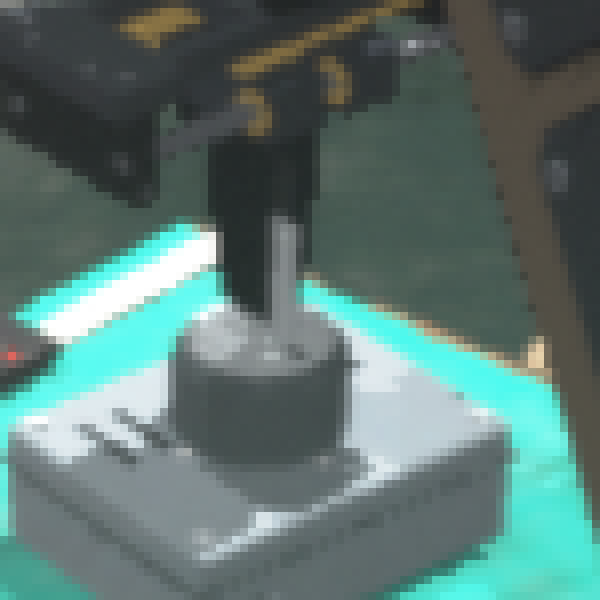

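The collar is seated: a hard stop at z = 0.0961, as predicted. I'll ease the push, firm up the grip, then turn clockwise.

>>> {"method": "apply_moves", "body": {
  "targets": [
    {"linear": [0, 0, -0.12], "dr": [0, 0, 0]},
    {"linear": [0, 0, 0], "dr": [0, 0, 0]},
    {"linear": [0, 0, 0], "dr": [0, 0, 0]}
  ],
  "force": 60
}}

```text
time: 18.4
eef_pos: [0.628, -0.152, 0.0962]
ee_rot: [0.001, 0.752, 0.659, 0.001]
ft_force: [-0.7, 0.5, 8.0]
grip_width: 0.0075
```

>>> {"method": "apply_moves", "body": {
  "targets": [
    {"linear": [0, 0, 0], "dr": [0, 0, 5]},
    {"linear": [0, 0, 0], "dr": [0, 0, 5]},
    {"linear": [0, 0, 0], "dr": [0, 0, 5]},
    {"linear": [0, 0, 0], "dr": [0, 0, 5]},
    {"linear": [0, 0, 0], "dr": [0, 0, 0]}
  ]
}}

```text
time: 18.9
eef_pos: [0.6282, -0.1521, 0.0962]
ee_rot: [0.001, 0.856, 0.517, 0.001]
ft_force: [-1.3, 0.0, 8.3]
grip_width: 0.0078
```

```bash
python3 plan.py .628 -.152 .0962 -14 1; python3 -c "
from workcell import robot;print(robot.read_state()['moment'])"
```

```text
t 18.9 pos [ 0.6282 -0.1521  0.0962] yaw 62.26 tilt 0.2 F [-1.3  0.   8.3] w 0.0078
{"linear":[-0.0, -0.02, 0.0],"dr":[0.12, -0.18, 76.26]},
[0.08067386 0.15511984 0.04012748]
```

>>> {"method": "apply_moves", "body": {
  "targets": [
    {"linear": [0, 0, 0], "dr": [0, 0, 5]},
    {"linear": [0, 0, 0], "dr": [0, 0, 6]},
    {"linear": [0, 0, 0], "dr": [0, 0, 6]},
    {"linear": [0, 0, 0], "dr": [0, 0, 6]},
    {"linear": [0, 0, 0], "dr": [0, 0, 6]},
    {"linear": [0, 0, 0], "dr": [0, 0, 6]},
    {"linear": [0, 0, 0], "dr": [0, 0, 5]},
    {"linear": [0, 0, 0], "dr": [0, 0, 0]}
  ]
}}

```text
time: 19.7
eef_pos: [0.6283, -0.1522, 0.0962]
ee_rot: [0.001, 0.981, 0.193, 0.002]
ft_force: [-0.5, -0.6, 7.8]
grip_width: 0.0079
```

```bash
python3 plan.py .628 -.152 .0962 -14 1; python3 -c "
from workcell import robot;print(robot.read_state()['moment'])"
```

```text
t 19.7 pos [ 0.6283 -0.1522  0.0962] yaw 22.27 tilt 0.22 F [-0.5 -0.6  7.8] w 0.0079
{"linear":[-0.02, -0.03, -0.0],"dr":[0.07, -0.21, 36.27]},
[-0.15404545  0.14222033  0.08649645]
```

>>> {"method": "apply_moves", "body": {
  "targets": [
    {"linear": [0, 0, 0], "dr": [0, 0, 5]},
    {"linear": [0, 0, 0], "dr": [0, 0, 6]},
    {"linear": [0, 0, 0], "dr": [0, 0, 6]},
    {"linear": [0, 0, 0], "dr": [0, 0, 6]},
    {"linear": [0, 0, 0], "dr": [0, 0, 4]},
    {"linear": [0, 0, 0], "dr": [0, 0, 2]},
    {"linear": [0, 0, 0], "dr": [0, 0, 0]}
  ]
}}

```text
time: 20.4
eef_pos: [0.6283, -0.1524, 0.0962]
ee_rot: [0.0, 0.998, -0.058, 0.002]
ft_force: [-0.3, -2.0, 6.6]
grip_width: 0.0075
```

```bash
python3 plan.py .628 -.152 .0962 -14 1; python3 -c "
from workcell import robot;print(robot.read_state()['moment'])"
```

```text
t 20.4 pos [ 0.6283 -0.1524  0.0962] yaw -6.63 tilt 0.22 F [-0.3 -2.   6.6] w 0.0075
{"linear":[-0.03, -0.03, -0.0],"dr":[0.02, -0.22, 7.37]},
[-0.40699707  0.11212461  0.08873669]
```

>>> {"method": "apply_moves", "body": {
  "targets": [
    {"linear": [0, 0, 0], "dr": [0, 0, 2]},
    {"linear": [0, 0, 0], "dr": [0, 0, 2]},
    {"linear": [0, 0, 0], "dr": [0, 0, 0]}
  ]
}}

```text
time: 20.7
eef_pos: [0.6283, -0.1524, 0.0962]
ee_rot: [0.0, 0.996, -0.093, 0.002]
ft_force: [-1.5, -2.1, 7.5]
grip_width: 0.0077
```

```bash
python3 plan.py .628 -.152 .0962 -14 1; python3 -c "
from workcell import robot;print(robot.read_state()['moment'])"
```

```text
t 20.7 pos [ 0.6283 -0.1524  0.0962] yaw -10.62 tilt 0.22 F [-1.5 -2.1  7.5] w 0.0077
{"linear":[-0.03, -0.03, -0.0],"dr":[0.02, -0.22, 3.38]},
[-0.36603192  0.13978561  0.03807753]
```

>>> {"method": "apply_moves", "body": {
  "targets": [
    {"linear": [0, 0, 0], "dr": [0, 0, 2]},
    {"linear": [0, 0, 0], "dr": [0, 0, 0]}
  ]
}}

```text
time: 20.9
eef_pos: [0.6283, -0.1524, 0.0961]
ee_rot: [0.0, 0.994, -0.11, 0.002]
ft_force: [0.1, -0.8, 7.8]
grip_width: 0.0077
```

```bash
python3 plan.py .628 -.152 .0962 -14 1|head -1; python3 -c "
from workcell import robot;print(robot.read_state()['moment'])"
```

```text
t 20.9 pos [ 0.6283 -0.1524  0.0961] yaw -12.62 tilt 0.22 F [ 0.1 -0.8  7.8] w 0.0077
[-0.38912573  0.12433381  0.07420379]
```

>>> {"method": "apply_moves", "body": {
  "targets": [
    {"linear": [0, 0, 0], "dr": [0, 0, 2]},
    {"linear": [0, 0, 0], "dr": [0, 0, 0]}
  ]
}}

```text
time: 21.1
eef_pos: [0.6282, -0.1522, 0.0962]
ee_rot: [0.0, 0.992, -0.127, 0.002]
ft_force: [-2.4, -1.3, 7.8]
grip_width: 0.0077
```

```bash
python3 plan.py .628 -.152 .0962 -14 1|head -1; python3 -c "
from workcell import robot;print(robot.read_state()['moment'])"
```

```text
t 21.1 pos [ 0.6282 -0.1522  0.0962] yaw -14.62 tilt 0.21 F [-2.4 -1.3  7.8] w 0.0077
[-0.2433022   0.21177608  0.05450648]
```

>>> {"method": "apply_moves", "body": {
  "targets": [
    {"linear": [0, 0, 0], "dr": [0, 0, 1.5]},
    {"linear": [0, 0, 0], "dr": [0, 0, 0]}
  ]
}}

```text
time: 21.3
eef_pos: [0.6281, -0.1522, 0.0962]
ee_rot: [0.0, 0.99, -0.14, 0.002]
ft_force: [-1.4, -1.3, 8.0]
grip_width: 0.0082
```

```bash
python3 plan.py .628 -.152 .0962 -14 1|head -1
python3 - <<'E'
from workcell import robot
from h import *
print(robot.read_state()['moment'])
s=robot.snapshot("scene");pickle.dump(s,open("pics/scene11.pkl","wb"));cv2.imwrite("pics/scene11.png",crop(s,240,110,75,75,8))
print(robot.read_state()['moment'])
E
```

```text
t 21.3 pos [ 0.6281 -0.1522  0.0962] yaw -16.1 tilt 0.2 F [-1.4 -1.3  8. ] w 0.0082
[-0.16163664  0.27522836  0.06101142]
[-0.24077354  0.33241039  0.07020022]
```

View pics/scene11.png

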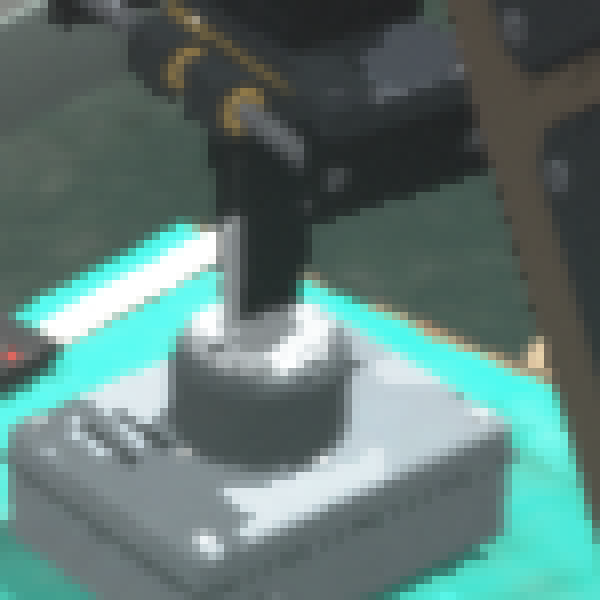

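The key head has turned a quarter turn (edge now at (232,265)). I can't feel a clear stop yet, so I'll go on in small steps.

>>> {"method": "apply_moves", "body": {
  "targets": [
    {"linear": [0, 0, 0], "dr": [0, 0, 2]},
    {"linear": [0, 0, 0], "dr": [0, 0, 0]}
  ]
}}

```text
time: 21.55
eef_pos: [0.6281, -0.1522, 0.0962]
ee_rot: [0.0, 0.988, -0.157, 0.002]
ft_force: [-2.2, -0.3, 7.6]
grip_width: 0.0077
```

```bash
python3 plan.py .628 -.152 .0962 -14 1|head -1; python3 -c "
from workcell import robot;print(robot.read_state()['moment'])"
```

```text
t 21.55 pos [ 0.6281 -0.1522  0.0962] yaw -18.09 tilt 0.19 F [-2.2 -0.3  7.6] w 0.0077
[-0.24360236  0.2946497   0.31324479]
```

>>> {"method": "apply_moves", "body": {
  "targets": [
    {"linear": [0, 0, 0], "dr": [0, 0, 2]},
    {"linear": [0, 0, 0], "dr": [0, 0, 0]}
  ]
}}

```text
time: 21.75
eef_pos: [0.6281, -0.1522, 0.0962]
ee_rot: [0.0, 0.985, -0.174, 0.002]
ft_force: [-1.9, -1.7, 7.6]
grip_width: 0.008
```

```bash
python3 plan.py .628 -.152 .0962 -14 1|head -1; python3 -c "
from workcell import robot;print(robot.read_state()['moment'],robot.read_state()['effort'])"
```

```text
t 21.75 pos [ 0.6281 -0.1522  0.0962] yaw -20.06 tilt 0.19 F [-1.9 -1.7  7.6] w 0.008
[-0.25607975  0.29619931  0.56607515] [  0.22824632 -62.1913147  -20.22267044   0.75587891  -0.39452291
   0.97711556]
```

The torque has climbed to 0.57 N m, so the plug is at its stop. I'll back off slightly, hold, and check everything.

>>> {"method": "apply_moves", "body": {
  "targets": [
    {"linear": [0, 0, 0], "dr": [0, 0, -1.5]},
    {"linear": [0, 0, 0], "dr": [0, 0, 0]},
    {"linear": [0, 0, 0], "dr": [0, 0, 0]}
  ]
}}

```text
time: 22.05
eef_pos: [0.6281, -0.1522, 0.0962]
ee_rot: [0.0, 0.987, -0.161, 0.002]
ft_force: [-2.0, -1.1, 6.9]
grip_width: 0.0079
```

```bash
python3 plan.py .628 -.152 .0962 -14 1|head -1
python3 - <<'E'
from workcell import robot
from h import *
print(robot.read_state()['moment'])
a=robot.snapshot("scene");b=robot.snapshot("top")
cv2.imwrite("pics/fin.png",np.hstack([crop(a,140,100,200,180,2),crop(b,130,100,200,180,2)]))
E
```

```text
t 22.05 pos [ 0.6281 -0.1522  0.0962] yaw -18.52 tilt 0.19 F [-2.  -1.1  6.9] w 0.0079
[-0.20344147  0.3406929   0.34585655]
```

View pics/fin.png

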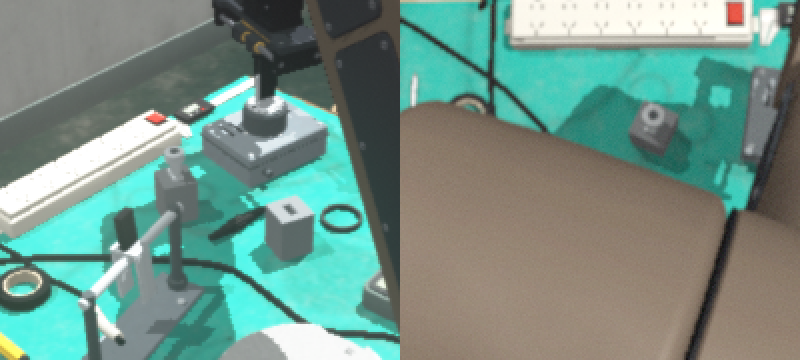

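The yoke still hangs on the bar, at (130,250) in the left picture. The round key (175,165), tape (25,288), ring (340,218) and connector (238,222) haven't moved. The key is held turned against the stop at 0.35 N m, so I'll hand in.

```bash
python3 -c "
from workcell import robot;print(robot.finish_job())"
```

```text
the job is handed in; nothing more can be done
None
```

I hung the yoke on the earth bar, pushed the flat-headed key fully home in the switch, turned it clockwise to the stop and handed the job in at about 22 s. No verdict is reported. The arm is still gripping the key and holding it turned.

- **Yoke:** I set it down near the middle of the bar, with 8.6 N of contact before release. Pictures after release and at the end show it hanging upright and untouched.
- **Key insertion:** The bevel steered the key about 2 mm towards -y, past my first estimate from the top camera. The scene camera had hinted at that offset. Both pins passed under light push, and the collar seated within about 0.1 mm of the predicted height.
- **Turn:** The hand turned about 101° in all, more than the 96° I expected. The moment about the vertical stayed at 0.09 N m or less up to there, then rose to 0.57 N m at the stop. I eased it back to 0.35 N m, with the 60 N grip still set and about 7 N downward. I judged the stop from this torque, as the plug angle can't be read directly.
- **Bystanders:** In the final scene view the round key, tape, ring and connector looked unmoved. I checked this by eye only; the arm blocked most of the top camera at the end.

One move call was refused because a row lacked "dr". The arm didn't move, and I sent it again complete.

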